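# Wedge up the heel of a shoe last

### The arm

A 6-joint arm with a two-finger parallel gripper is mounted at the origin on the work surface. World frame = base frame: x ahead of the robot, y to its left, z up, the work surface at z = 0. Lengths are in m, angles in rad, forces in N, time in s.
With the tool pointing down it reaches from about 0.425 to 0.95 m from the base axis. Payload 3.5 kg.
Tool frame: the origin (TCP) lies between the finger pads; the fingertips stand 14 mm ahead of it and the grasp point (between the pads) lies 5 mm behind it; z points along the fingers, y is the direction in which the jaws open and shut (so a half turn about z gives the same grasp; the last joint's range is limited). The gripper opens to 85 mm and grips with 20 to 120 N. Pads are 22 mm wide; open, the fingers measure 114 mm over their backs; the gripper's body (76 mm by 85 mm) begins 54 mm behind the grasp point. The pads swing forward as they close: fully open they stand 13 mm farther back than shut.
Start: joints at [-1.25, 0.286, 1.577, -0, 1.279, -0.15], TCP at [0.306, -0.602, 0.245] pointing down, gripper open.
Joint ranges: [-2.77, 2.77], [-0.9, 2.22], [0.21, 2.48], [-1.53, 4.67], [0.24, 2.81], [-2.84, 2.84]. Speed limits (rad/s): [2.79, 2.79, 3.14, 3.14, 3.14, 3.14].

### API

Orientations are given as a unit quaternion [x, y, z, w].
In Python, from plant import ctrl gives the robot as it stands. The module is installed in compiled form; this text tells all that it offers.
- The arm moves only by the tool servo_tool, never from a script. Its argument "increments" is text: rows parted by semicolons, each of 7 numbers parted by spaces: the turn, a rotation vector about the tool's x, y, z in rad, then the shift along the tool's x, y, z in cm, then the finger opening in cm, from 0 to 8.54. In form: ax ay az dx dy dz claw; .... A call has 1 to 10 rows; each row is the pose to reach, as a shift and turn from the pose commanded when the call began, along the tool's axes at that moment; what a row does not reach only later rows make up. A row lasts 1/12 s, in which the tool goes at most 41.7 mm and 7.16 degrees, less where a joint would pass 70% of its speed; a pose out of reach is approached as far as the arm can. A call with a gripper value outside its range is refused whole. The fingers move at their own pace and stop on an object; "grip_force" is the grip in N (left out, the last holds). Time passes only in rows, so rows that repeat a pose let the fingers close. It gives the time, the measured TCP pose, the force and the opening at its end, in the units of the state.
- ctrl.get_state(): the state, without advancing time (a new reading comes with each control period).
- ctrl.read_camera(name): name is "side" or "top"; returns (picture, depth): 384x512x3 uint8, red, green, blue; 384x512 float32, m along the optical axis (not along the pixel's ray), 0 where there is no reading.
- ctrl.camera_info(name): a dict with "camera_matrix" (3x3 intrinsics, pixels), "world_to_cam" (4x4, takes a point from world to camera coordinates). Camera axes: x right, y down, z forward; pixel columns grow to the right and rows downward; lengths in m; the calibration is good to about 2 mm. A picture is of the moment at which its call begins. camera_info takes no time and is no camera call.
- ctrl.sign_off(): hands the job in, once; it reports no verdict.
The state is a dict: "time": time; "qpos": joint angles; "dq": joint speeds; "joint_efforts": joint torques, N m; "eef_pos": TCP position; "tcp_rot": TCP orientation; "contact_force": force on the tool from outside, world axes, zero at the start; "wrist_torque": the same for the moment, N m; "opening": opening from 0.0 (shut) to 1.0 (fully open).
Only numpy, scipy, OpenCV 4.12 (cv2) and the standard library are available. Lean on these libraries where they do the work, as an engineer would, in place of code of your own. Each camera call takes 0.05 s, during which the arm holds its last target.

### The job

Clear the lasting board by hanging the heel pattern that lies on it by its hole on the rack's empty middle peg, so that it hangs down freely. Then push the wooden wedge, thin edge first, along the board straight in under the heel of the last from behind until the heel just lifts off the board, a few millimetres and no more than 8, with its ball still down on the board and its toe at the stop. Finish holding the wedge there in the gripper, so that the heel height can be marked; only the wedge may carry the heel, and leave the other things on the bench where they are.

Things in the scene. Friction and masses are not known exactly. Their poses are not given: they have to be found in the camera images.
- board_top (a point): centre of the upper face of the lasting board: a fixed plywood board 460 x 170 mm, its upper face 18 mm above the bench. +x runs along the board towards its toe stop, y across it, z up. The toe stop at that end is a wooden block 34 mm high with a 90 degree V notch that takes the toe, open at x = +158 mm, its bottom at x = +213 mm.
- last_heel (a point): rear edge of the flat heel seat (48 mm wide here), on the underside and centre line of the pale wooden shoe last; +x to the toe, z up. The last, 240 mm long, 86 wide at the ball, 94 high at the heel, 0.45 to 0.7 kg, stands loose on the board. Behind this point the underside curves up: 3.5 mm at 10 mm, 6 mm at 14 mm, 12 mm at 18 mm, the rearmost.
- last_ball (a point): front of the ball, on the last's underside and centre line, 147 mm ahead of last_heel; same axes. The last stands on heel and ball, its toe in the stop's notch, within 5 mm of touching, and tips about the ball when the heel is raised.
- wedge_grip (a point): inside the wedge, on its centre line, 30 mm from the thick end, 12.5 mm above its underside. Loose plain wooden wedge, 150 mm long, 44 mm wide, 30 mm high at the thick end, 2 mm at the thin edge, flat underside, 70 g, lying on the bench. +x to the thin edge, y across, z up; 24 mm high here, can be gripped across its width.
- wedge_tip (a point): the middle of the wedge's thin edge, on its underside, 120 mm ahead of wedge_grip along +x. The slope is 1 in 5.2. Same axes.
- pattern_grip (a point): half-way through the heel pattern, on its centre line, 45 mm from its round end, 49 mm wide here. Loose brown hardboard plate 7 mm thick, 130 mm long, 60 g: round end 52 mm wide, tapering to a 42 mm wide square end with a 24 mm round hole; lies flat on the board behind the last. +x to the hole end, z out of its upper face.
- pattern_hole (a point): centre of the pattern's 24 mm hole, half-way through its thickness, 66 mm ahead of pattern_grip along +x. Same axes.
- rack: fixed rack on the bench: panel 300 mm wide, 240 high, 16 thick, on a foot 120 mm deep. Origin on the bench under the middle of the panel's front face; -x away from that face, y along it, z up. Steel pegs 7 mm thick, 60 mm long leave the face at y = -100, 0, +100 mm, 175 mm up, rising 45 degrees; the outer two carry patterns, the middle one is empty.
- peg_root (a point): where the empty middle peg leaves the panel's face, 175 mm above the bench. A round shoulder 28 mm across sits on the peg 14 to 18 mm from here. Axes as rack.
- peg_mid (a point): point on the axis of the empty peg, 37 mm from its root. Axes as rack.
- peg_tip (a point): free end of the empty peg, 60 mm from the root along the peg, 42 mm in front of the panel and 217 mm above the bench. Axes as rack.
- block: plain rectangular wooden block, 140 x 50 x 28 mm, same thickness from end to end (not the wedge); leave it where it is
- tacktin: round flat tack tin, 83 mm across, 28 mm high; leave it where it is
- polish: round polish tin, 70 mm across, 29 mm high; leave it where it is
- awl: awl with a wooden handle, 150 mm long, lying; leave it where it is
- cement: cement can, 94 mm across, 120 mm high; leave it where it is

How it is judged:
By the outcome, as a careful person would: the job done as asked, in the order asked, and still so for the second after the job is handed in, while the arm keeps its last pose, push and grip.
It also fails if it takes over 61 s, if anything falls off the work surface, if the arm or the gripper's body presses on something with over 40 N, if the wrist force passes 120 N, or if a joint passes its speed limit or range.

## Working session

There is one attempt and no reset: what is moved stays moved. The work goes in short steps, Python scripts to look and compute and a tool call to move; the robot and the scene stay as the last step left them, time stands still between calls to the robot, and variables do not carry over. Pictures are saved under pics/ and viewed, and the job is handed in when it is done.

Besides the shell and the picture viewer there is one more tool, called after ">>>" as name(argument=value, ...), one argument or row to a line, values as JSON. servo_tool: Moves the arm, as the interface text tells. Its arguments: {"type":"object","properties":{"increments":{"type":"string"},"grip_force":{"type":"number"}},"required":["increments"]}

```bash
mkdir -p pics; ls; cat > h.py <<'E'
import numpy as np, cv2
from plant import ctrl
from scipy.spatial.transform import Rotation as R
def snap(tag):
    out={}
    for n in ("side","top"):
        p,d=ctrl.read_camera(n)
        np.savez(f"{tag}_{n}.npz",p=p,d=d)
        cv2.imwrite(f"pics/{tag}_{n}.png",cv2.resize(p[:,:,::-1],(800,600),interpolation=cv2.INTER_CUBIC))
def load(tag,n):
    z=np.load(f"{tag}_{n}.npz"); return z['p'],z['d']
def world(n,d):
    i=ctrl.camera_info(n);K=np.array(i['camera_matrix']);T=np.linalg.inv(np.array(i['world_to_cam']))
    v,u=np.mgrid[:d.shape[0],:d.shape[1]]
    c=np.stack([(u-K[0,2])/K[0,0]*d,(v-K[1,2])/K[1,1]*d,d,np.ones_like(d)],-1)
    return (c@T.T)[...,:3]
def proj(n,P):
    i=ctrl.camera_info(n);K=np.array(i['camera_matrix']);T=np.array(i['world_to_cam'])
    c=np.c_[np.atleast_2d(P),np.ones(len(np.atleast_2d(P)))]@T.T
    q=c[:,:3]@K.T
    return q[:,:2]/q[:,2:]
def st():
    s=ctrl.get_state(); print({k:np.round(v,4).tolist() for k,v in s.items() if k not in("joint_efforts","dq")})
    return s
E
python3 - <<'E'
from h import *
st(); snap("a")
for n in("side","top"):
    i=ctrl.camera_info(n);print(np.round(i['camera_matrix'],1).tolist(),np.round(np.linalg.inv(i['world_to_cam']),3).tolist())
E
```

```text
pics
{'time': 0.0, 'qpos': [-1.25, 0.2872, 1.5782, -0.0, 1.2786, -0.15], 'eef_pos': [0.306, -0.601, 0.2439], 'tcp_rot': [0.9724, 0.2332, -0.0001, -0.0012], 'contact_force': [-0.7642, 0.3171, -0.2018], 'wrist_torque': [0.0288, 0.0248, -0.0008], 'opening': 0.9987}
[[401.6, 0.0, 252.3], [0.0, 401.6, 203.7], [0.0, 0.0, 1.0]] [[-0.991, -0.098, 0.091, 0.417], [-0.133, 0.681, -0.72, 0.846], [0.008, -0.726, -0.688, 0.969], [0.0, 0.0, 0.0, 1.0]]
[[360.4, 0.0, 257.1], [0.0, 360.4, 188.3], [0.0, 0.0, 1.0]] [[0.016, -0.996, 0.093, 0.439], [-0.999, -0.013, 0.034, -0.01], [-0.033, -0.093, -0.995, 1.139], [0.0, 0.0, 0.0, 1.0]]
```

View pics/a_top.png

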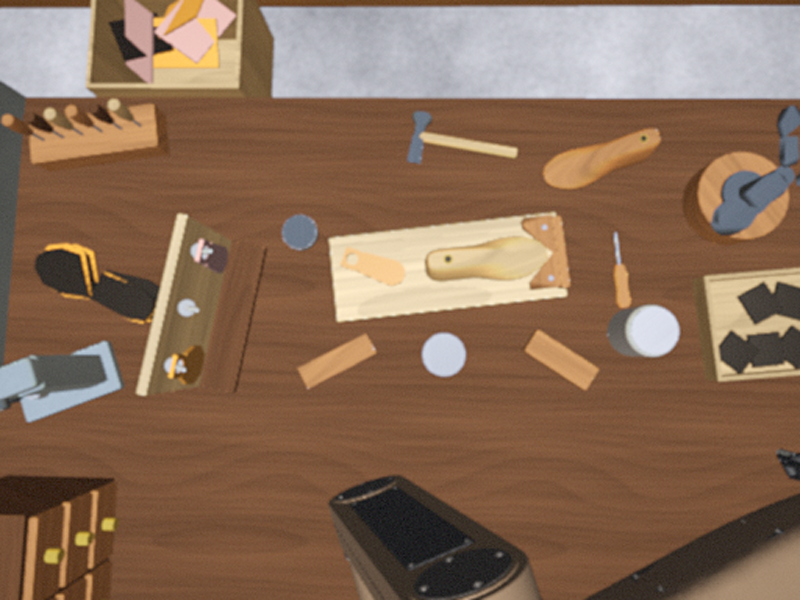

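View pics/a_side.png

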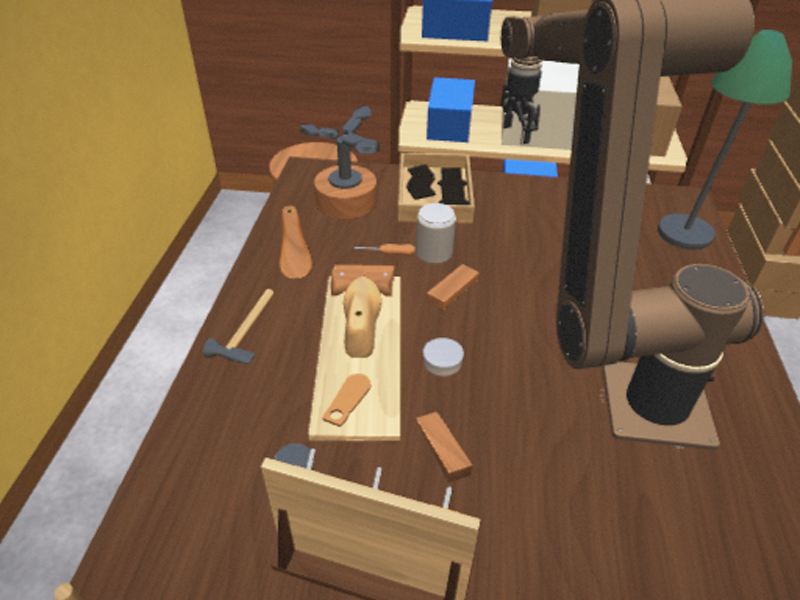

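The top view shows the board from (330,240) to (568,295) with the toe stop on the right. The pattern is at (373,265) with its hole to the left at (350,257), and the last's heel is at (430,262). The rack is on the left, with its middle peg at about (188,308). There are two wooden pieces, at (337,361) and (562,360), and depth should show which one is the wedge.

```bash
python3 - <<'E'
from h import *
p,d=load("a","top"); W=world("top",d)
z=W[...,2]
print("bench z",np.median(z[240:260,250:330]), "board z", np.median(z[165:180,225:260]))
def crop(n,u0,u1,v0,v1,s,name):
    p,d=load("a",n); c=cv2.resize(p[v0:v1,u0:u1,::-1],None,fx=s,fy=s,interpolation=cv2.INTER_CUBIC); cv2.imwrite(f"pics/{name}.png",c)
crop("top",80,380,120,260,2.6,"c1")
crop("side",160,330,150,390,2.4,"c2")
# heights along both pieces
for c in [(216,231),(360,230)]:
    u,v=c
    m=np.zeros(z.shape,bool); m[v-22:v+22,u-30:u+30]=True
    m&=z>0.012
    m&=~((W[...,0]>0.5))
    P=W[m]; ctr=P[:,:2].mean(0); _,s,vt=np.linalg.svd(P[:,:2]-ctr); a=(P[:,:2]-ctr)@vt[0]; 
    print(c,len(P),ctr,vt[0],[ (round(x,3),round(float(np.median(P[abs(a-x)<.008,2])),4)) for x in np.arange(-.07,.08,.02) if (abs(a-x)<.008).any()])
print(np.round(z[208:254:3,186:246:4]*1000).astype(int))
print(np.round(z[208:254:3,330:390:4]*1000).astype(int))
E
```

```text
bench z -0.001228863891721721 board z 0.02273159142520309
(216, 231) 431 [0.39656444 0.17753669] [-0.32341687  0.94625659] [(np.float64(-0.05), 0.0129), (np.float64(-0.03), 0.015), (np.float64(-0.01), 0.0178), (np.float64(0.01), 0.0215), (np.float64(0.03), 0.0258), (np.float64(0.05), 0.0287)]
(360, 230) 800 [ 0.41979559 -0.2794448 ] [-0.33502448 -0.94220942] [(np.float64(-0.07), 0.026), (np.float64(-0.05), 0.0267), (np.float64(-0.03), 0.0267), (np.float64(-0.01), 0.0263), (np.float64(0.01), 0.0267), (np.float64(0.03), 0.0263), (np.float64(0.05), 0.0261), (np.float64(0.07), 0.0265)]
[[  -5   -4    2   -2   -1   -1   -2   -3   -1   -3   -7   -1    1    0
    -2]
 [  -6    0    3   -2   -2   -4    0   -4   -3   -1    0   -4    2    2
     0]
 [  -2   -2   -3   -2    1    1    4   -5   -1    0    2    0    3    0
    -2]
 [  -2    0   -4   -1   -1   -2   -2    0   -1    3   -4    2    1    0
     2]
 [  -4    2    0   -3   -2 1139    2    1    0    9    7    4    3   -3
    -3]
 [   0    0    0    0    0   -3   -4   -2   10    8    7    5    2    3
  1139]
 [   1    1   -2   -3   -8   -1
[... 1350 characters left out ...]
0   21   25   28   26   24   23   27 1139    5   -1
    -4]
 [   1    1   -4   -1    1   28   28   27   27   27   28   26   -1    0
    -3]
 [  -1   -1   -4   -3    0   -3   25   26   23   27   31   26   30   27
    -1]
 [  -3   -1   -4   -2   -2    0   -1   26   27   25   28   25   27   30
     3]
 [  -5   -1   -4    1   -3    2    0    0   27   25   27   24   24   -2
    -3]
 [  -5   -5   -2    2    2   -3   -5   -4    4   26   28   26   25   -5
     0]
 [  -1   -3   -5   -5   -5    0   -2   -2   -3   -2   17   27   -2   -2
    -1]
 [  -7    0    3   -1   -3    0   -1   -1    0    0   -2    1    1   -4
     0]
 [   2   -1   -3   -3   -4   -3   -1    1   -2    0   -3    1   -5    0
     0]]
```

```bash
python3 - <<'E'
from h import *
# side camera heights, bench bias
p,d=load("a","side"); W=world("side",d); print("side bench",np.median(W[300:320,330:380,2]))
for v in range(250,312,5): print(v,np.round(W[v,262:304:4]*1000).astype(int)[:,2])
E
```

```text
side bench 0.00014899862157824462
250 [ 0 -1 -1  0  2  2  0  1  0  0  1]
255 [ 1 -4  3  1 -1  1  1  1  5 -1  1]
260 [ 1 -4  2  1  2 -2  0 -1  0  6 -2]
265 [-1  2 -1  1  3  1  1  1  2  0 -1]
270 [ 0 -2  5  8  5  8 -2  0  0 -1  4]
275 [ 0 -2  1  8 15 13 15 -1 -1  3 -1]
280 [-1  3  1 11 15 16 13 16  0  0  3]
285 [ 0 -3 -2  0 15 18 22 20 19 -2  2]
290 [-2  1  2 -1  5 19 24 26 23  2 -3]
295 [ 0  0 -1  2 -2 14 29 28 25 26  1]
300 [-2  0  2  2 -1 -3 30 28 30 23 -1]
305 [ 1  0  3  0  2  2  9 11  4  2  1]
310 [-2 -2  2  0 -4 -1  3 -1 -2  1  0]
```

The left piece is the wedge, thick at its lower-left end. I'll look at the crops for exact edges.

View pics/c1.png

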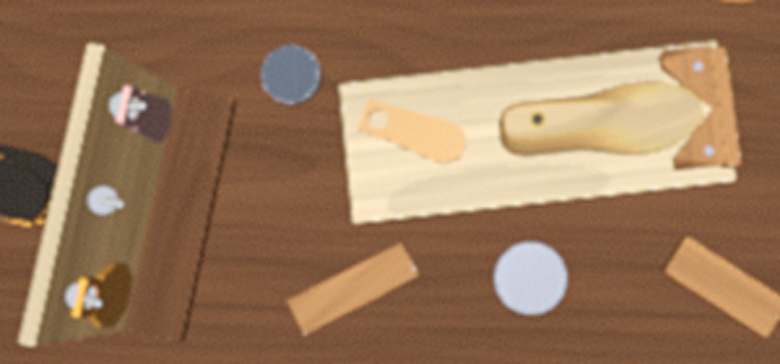

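View pics/c2.png

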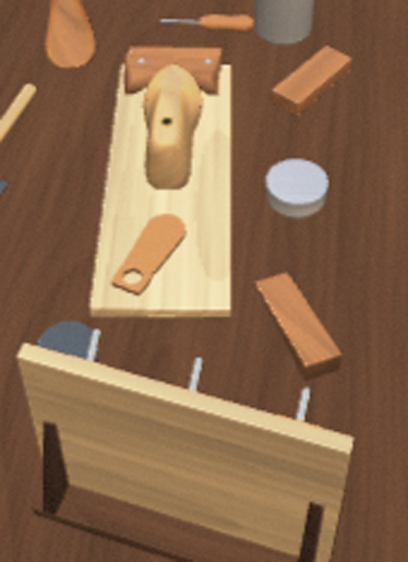

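```bash
cat >> h.py <<'E'
def onplane(n,uv,z):
    i=ctrl.camera_info(n);K=np.array(i['camera_matrix']);T=np.linalg.inv(np.array(i['world_to_cam']))
    uv=np.atleast_2d(np.asarray(uv,float)); r=np.c_[(uv-[K[0,2],K[1,2]])/[K[0,0],K[1,1]],np.ones(len(uv))]@T[:3,:3].T
    c=T[:3,3]; t=(z-c[2])/r[:,2]; return c+r*np.atleast_1d(t)[:,None]
E
python3 - <<'E'
from h import *
for n,tag in(("top",'t'),("side",'s')):
    p,d=load("a",n)
    W=world(n,d); hsv=cv2.cvtColor(p,cv2.COLOR_RGB2HSV)
    pts={"top":[(240,170),(216,170),(222,200),(216,231),(140,250)],"side":[(222,255),(230,240),(280,280),(285,290)]}[n]
    for u,v in pts: print(n,(u,v),p[v,u],hsv[v,u])
    # pattern boundary in zoom
    u0,u1,v0,v1=(205,275,150,190) if n=="top" else (195,250,230,280)
    cv2.imwrite(f"pics/pat_{n}.png",cv2.resize(p[v0:v1,u0:u1,::-1],None,fx=10,fy=10,interpolation=cv2.INTER_NEAREST))
    u0,u1,v0,v1=(185,245,208,255) if n=="top" else (255,310,255,310)
    cv2.imwrite(f"pics/wed_{n}.png",cv2.resize(p[v0:v1,u0:u1,::-1],None,fx=10,fy=10,interpolation=cv2.INTER_NEAREST))
E
```

```text
top (240, 170) [249 207 150] [ 17 101 249]
top (216, 170) [240 222 188] [ 20  55 240]
top (222, 200) [250 232 198] [ 20  53 250]
top (216, 231) [205 153 106] [ 14 123 205]
top (140, 250) [123  87  61] [ 13 129 123]
side (222, 255) [219 158 100] [ 15 139 219]
side (230, 240) [219 160 100] [ 15 139 219]
side (280, 280) [198 135  91] [ 12 138 198]
side (285, 290) [205 142  95] [ 13 137 205]
```

View pics/pat_top.png

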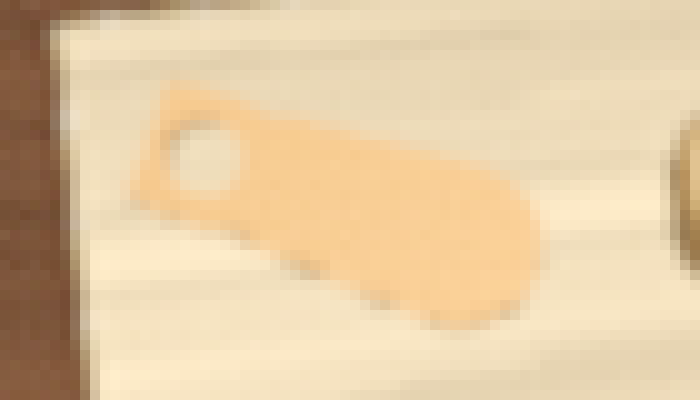

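View pics/pat_side.png

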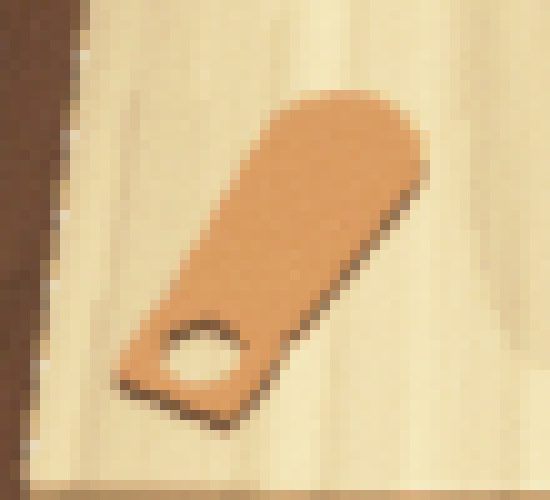

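View pics/wed_top.png

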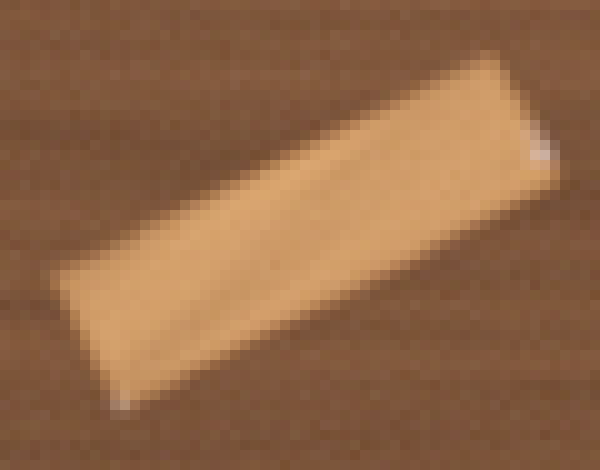

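View pics/wed_side.png

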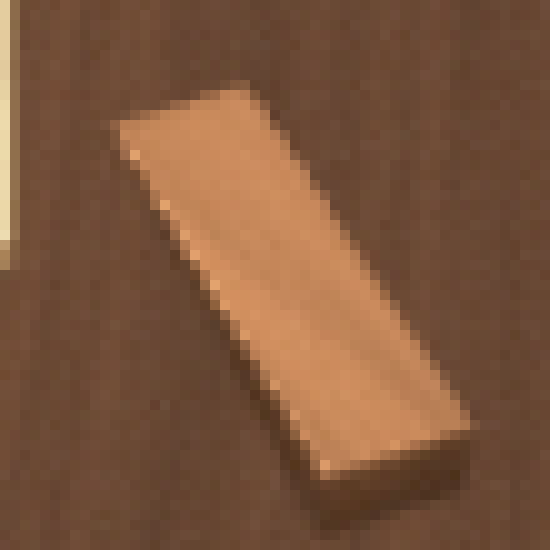

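```bash
cat > fit.py <<'E'
from h import *
from scipy.optimize import minimize
SS=4
def raster(n,polys,shape,roi):
    u0,u1,v0,v1=roi; m=np.zeros(((v1-v0)*SS,(u1-u0)*SS),np.uint8)
    for P,val in polys:
        q=(proj(n,P)+0.5-[u0,v0])*SS-0.5
        cv2.fillPoly(m,[np.round(q*16).astype(np.int32)],val,shift=4)
    return m.reshape(v1-v0,SS,u1-u0,SS).mean((1,3))
def fit(n,obs,roi,model,x0):
    u0,u1,v0,v1=roi
    o=obs[v0:v1,u0:u1]
    f=lambda x:((raster(n,model(x),None,roi)-o)**2).sum()
    best=None
    for k in range(3):
        r=minimize(f,x0,method="Nelder-Mead",options=dict(initial_simplex=np.array([x0]+[np.array(x0)+np.eye(3)[i]*[.01,.01,.1][i]*(1 if k%2 else -1) for i in range(3)]),xatol=1e-5,fatol=1e-4,maxiter=400)); x0=r.x
    return r.x,r.fun
def tf(x,P2,z):
    c,s=np.cos(x[2]),np.sin(x[2]); P2=np.asarray(P2)
    return np.c_[P2[:,0]*c-P2[:,1]*s+x[0],P2[:,0]*s+P2[:,1]*c+x[1],np.broadcast_to(z,len(P2))]
def pattern_outline():
    # grip origin; round end at -0.045, hole end +0.085 ; round end 52 wide
    t=np.linspace(np.pi/2,3*np.pi/2,30); arc=np.c_[-.019+.026*np.cos(t),.026*np.sin(t)]
    return np.r_[arc,[[.085,-.021],[.085,.021]]]
t=np.linspace(0,2*np.pi,40); HOLE=np.c_[.066+.012*np.cos(t),.012*np.sin(t)]
def pmodel(x,z=.025): return [(tf(x,pattern_outline(),z),1),(tf(x,HOLE,z),0)]
# wedge, origin at grip: thick end -0.03, thin +0.12
def wmodel(x,z0=0):
    o=[[-.03,-.022],[-.03,.022],[.12,.022],[.12,-.022]]
    side=[]
    T=tf(x,o,np.array([.030,.030,.002,.002])+z0)
    return [(T,1)]
E
cat > f1.py <<'E'
from fit import *
for n in("top","side"):
    p,d=load("a",n); f=p.astype(float)
    ratio=f[...,2]/f[...,0]
    a,b=((.60,.78) if n=="top" else (.457,.74))
    obs=np.clip((b-ratio)/(b-a),0,1)
    roi=(212,272,152,190) if n=="top" else (202,245,235,276)
    x,e=fit(n,obs,roi,pmodel,[.60,.12,1.2 if n=="top" else 1.2]); print("pattern",n,np.round(x,4),e)
    print(" hole",tf(x,[[.066,0]],.0215))
    v=f[...,0]; lo,hi=((125,207) if n=="top" else (108,203))
    obs=np.clip((v-lo)/(hi-lo),0,1)
    roi=(186,245,209,254) if n=="top" else (263,307,258,306)
    x,e=fit(n,obs,roi,wmodel,[.40,.17,-1.2]); print("wedge",n,np.round(x,4),e, "tip",tf(x,[[.12,0]],0))
E
python3 f1.py
```

```text
pattern top [0.5933 0.0676 1.2504] 37.20022226861015
 hole [[0.61413513 0.13021451 0.0215    ]]
wedge top [ 0.3897  0.1954 -1.0717] 10.732927294021415 tip [[0.4471351  0.09002474 0.        ]]
pattern side [0.5959 0.0718 1.2591] 25.23811665803439
 hole [[0.61609902 0.13457674 0.0215    ]]
wedge side [ 0.3911  0.1962 -1.0655] 6.827507358033241 tip [[0.44918168 0.09122052 0.        ]]
```

```bash
python3 - <<'E'
from h import *
print("hole top",onplane("top",[225,165],.0225),"side",onplane("side",[195+20-.5+.2,230+35.5-.5],.023))
print("pat corners top",onplane("top",[[205+17-.5,150+8-.5],[205+13.3-.5,150+20-.5],[205+54.5-.5,150+24-.5]],.025))
print("pat corners side",onplane("side",[[195+24-.5,230+41.8-.5],[195+11.8-.5,230+37.3-.5],[195+38-.5,230+9-.5]],.025))
for n,r in(("top",(205,375,130,212)),("side",(190,265,160,290))):
    p,d=load("a",n); u0,u1,v0,v1=r
    s=4 if n=="top" else 4.6
    cv2.imwrite(f"pics/bd_{n}.png",cv2.resize(p[v0:v1,u0:u1,::-1],None,fx=s,fy=s,interpolation=cv2.INTER_CUBIC))
E
```

```text
hole top [[0.61558245 0.13054291 0.0225    ]] side [[0.61644886 0.13166463 0.023     ]]
pat corners top [[0.63886688 0.14184297 0.025     ]
 [0.60070128 0.15250812 0.025     ]
 [0.58957901 0.02322777 0.025     ]]
pat corners side [[0.60053924 0.15409157 0.025     ]
 [0.63903001 0.14309303 0.025     ]
 [0.58175771 0.02343783 0.025     ]]
```

View pics/bd_top.png

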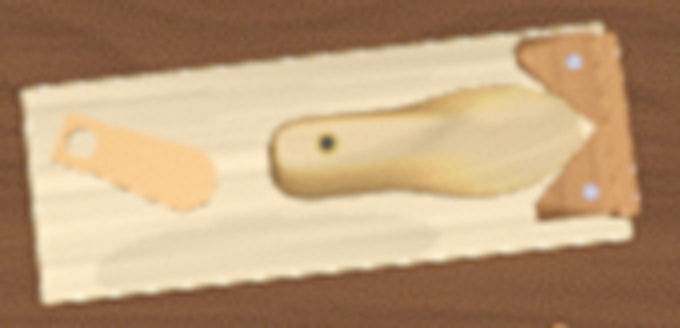

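View pics/bd_side.png

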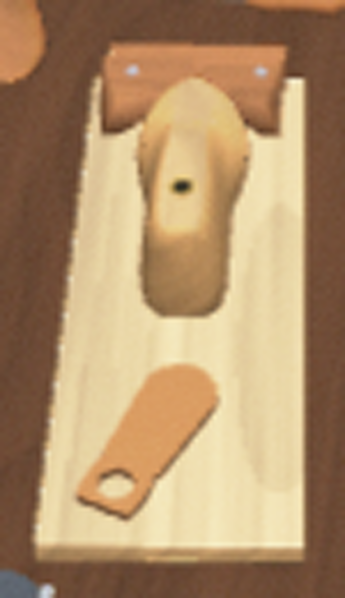

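```bash
cat > f2.py <<'E'
from fit import *
def bmodel(x): 
    return [(tf(x,[[-.23,-.085],[-.23,.085],[.23,.085],[.23,-.085]],.018),1)]
for n in("top","side"):
    if n=="top": q=np.array([[24,90],[600,24],[632,238],[44,302]])/4+[205,130]-.5
    else: q=np.array([[38,546],[305,547],[305,80],[92,80]])/4.6+[190,160]-.5
    C=onplane(n,q,.018); print(n,np.round(C,4).tolist(),[round(float(np.linalg.norm(C[i]-C[i-1])),4) for i in range(4)],"ctr",C.mean(0))
# fit side lines of board in each camera: use mask of bright, low saturation
for n in("top","side"):
    p,d=load("a",n); f=p.astype(float)
    if n=="top": v=f[...,2];lo,hi=65,190; roi=(200,370,130,212)
    else: v=f[...,2];lo,hi=55,150; roi=(190,265,165,284)
    obs=np.clip((v-lo)/(hi-lo),0,1)
    # fill interior (last, pattern, stop) as 1
    m=(obs>.5).astype(np.uint8); 
    x0=[.60,-.05,-1.45]
    base=raster(n,bmodel([.585,-.045,-1.48]),None,roi)
    o=obs.copy(); sub=o[roi[2]:roi[3],roi[0]:roi[1]]
    er=cv2.erode((base>0.9).astype(np.uint8),np.ones((9,9)))
    sub[er>0]=1
    x,e=fit(n,o,roi,bmodel,x0); print(n,x,e)
E
python3 f2.py
```

```text
top [[0.6574, 0.1782, 0.018], [0.7143, -0.2746, 0.018], [0.5459, -0.2977, 0.018], [0.4897, 0.1578, 0.018]] [0.1689, 0.4564, 0.17, 0.4589] ctr [ 0.60184803 -0.05907553  0.018     ]
side [[0.6561, 0.1813, 0.018], [0.4908, 0.1588, 0.018], [0.5489, -0.2947, 0.018], [0.7184, -0.2701, 0.018]] [0.4557, 0.1669, 0.4572, 0.1713] ctr [ 0.6035552 -0.0561589  0.018    ]
top [ 0.60009552 -0.05727143 -1.45654421] 350.17630075
side [ 0.60215713 -0.05399781 -1.45248829] 270.7153640062327
```

```bash
python3 - <<'E'
from h import *
for n,r in(("top",(80,180,130,260)),("side",(160,315,280,384))):
    p,d=load("a",n); u0,u1,v0,v1=r
    s=4.5 if n=="top" else 5
    cv2.imwrite(f"pics/rk_{n}.png",cv2.resize(p[v0:v1,u0:u1,::-1],None,fx=s,fy=s,interpolation=cv2.INTER_CUBIC))
E
```

```text
(no output)
```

View pics/rk_top.png

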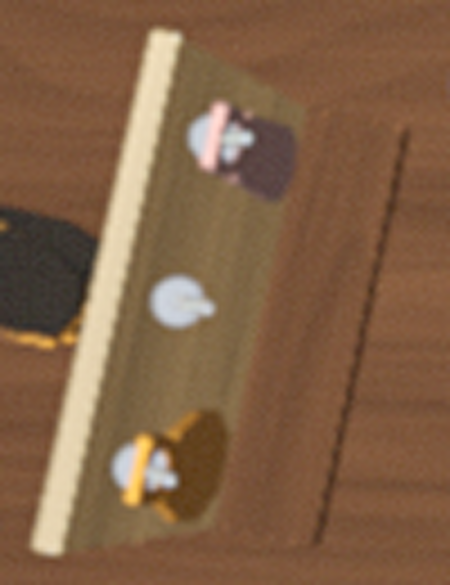

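View pics/rk_side.png

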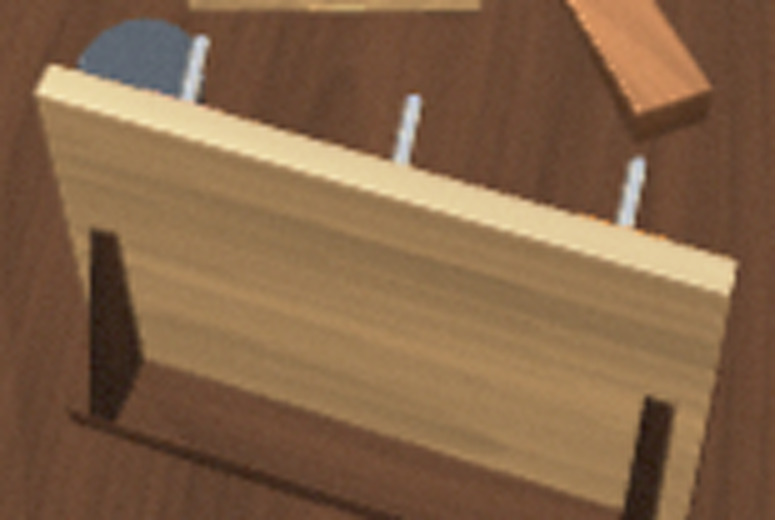

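```bash
python3 - <<'E'
from h import *
t=lambda q:np.array(q)/4.5+[80,130]-.5
s=lambda q:np.array(q)/5+[160,280]-.5
F=[]
for n,f,A,B,tips in(("top",t,[182,33],[62,553],[[248,140],[209,309],[172,481]]),("side",s,[55,67],[737,262],[[201,38],[414,97],[638,160]])):
    C=onplane(n,f([A,B]),.24); print(n,C,"len",np.linalg.norm(C[1]-C[0]),"mid",C.mean(0))
    T=onplane(n,f(tips),.217+.002); print(" tips",T, np.linalg.norm(np.diff(T,axis=0),axis=1))
    e=(C[0]-C[1]);e/=np.linalg.norm(e); out=np.array([e[1],-e[0],0]); print(" e",e,"out",out, "tip from mid", (T[1]-C.mean(0))@out,(T[1]-C.mean(0))@e)
# depth on back/top strip
p,d=load("a","side");W=world("side",d)
print(W[(np.array([380]))//5+280+0, 160+70][:,2], )
p,d=load("a","top");W=world("top",d)
m=(W[...,2]>.225)&(W[...,2]<.255); m[:, :80]=0;m[:,180:]=0;m[:130]=0;m[262:]=0
P=W[m];print(len(P),np.median(P[:,2]),P[:,:2].min(0),P[:,:2].max(0))
# peg shoulder ring centre top: (178,300)
print("shoulder",onplane("top",t([178,300]),.175+.0127))
E
```

```text
top [[0.65147337 0.3761531  0.24      ]
 [0.35672816 0.42839692 0.24      ]] len 0.2993395367811706 mid [0.50410076 0.40227501 0.24      ]
 tips [[0.5935347  0.34303983 0.219     ]
 [0.49497378 0.36099348 0.219     ]
 [0.39651053 0.37737917 0.219     ]] [0.10018278 0.09981734]
 e [ 0.98465181 -0.17453029  0.        ] out [-0.17453029 -0.98465181  0.        ] tip from mid 0.04224086370065087 -0.0017820282052120188
side [[0.64892118 0.38204105 0.24      ]
 [0.35715343 0.43274774 0.24      ]] len 0.296141169306117 mid [0.5030373 0.4073944 0.24     ]
 tips [[0.59568707 0.3448973  0.219     ]
 [0.49727659 0.3619156  0.219     ]
 [0.39867503 0.37941871 0.219     ]] [0.09987114 0.10014304]
 e [ 0.985232   -0.17122472  0.        ] out [-0.17122472 -0.985232    0.        ] tip from mid 0.045793541941547077 0.0021114578479003564
[0.06392921]
966 0.23804938889090194 [0.35678623 0.37788803] [0.6518642  0.44430185]
shoulder [[0.50197758 0.3925956  0.1877    ]]
```

```bash
cat >> h.py <<'E'
def Rz(az,tilt=0):
    "tool down with tool-x azimuth az, then turned by tilt about tool y"
    x=np.array([np.cos(az),np.sin(az),0]);z=np.array([0,0,-1.]);
    M=np.stack([x,np.cross(z,x),z],1); return M@R.from_euler('y',tilt).as_matrix()
def inc(pos,M):
    s=ctrl.get_state(); C=R.from_quat(s['tcp_rot']).as_matrix()
    r=R.from_matrix(C.T@M).as_rotvec(); t=C.T@(np.array(pos)-s['eef_pos'])*100
    print("INC",np.round(r,3),np.round(t,2),"t=",round(s['time'],2))
E
python3 - <<'E'
from h import *
inc([.5945,.0695,.16],Rz(1.255)); inc([.5945,.0695,.06],Rz(1.255))
E
```

```text
INC [-0.002 -0.001 -0.784] [ 56.12 -46.65   8.52] t= 0.1
INC [-0.002 -0.001 -0.784] [ 56.12 -46.63  18.52] t= 0.1
```

>>> servo_tool(
  increments="-0.002 -0.001 -0.784 56.12 -46.65 8.52 8.5; -0.002 -0.001 -0.784 56.12 -46.65 8.52 8.5; -0.002 -0.001 -0.784 56.12 -46.65 8.52 8.5; -0.002 -0.001 -0.784 56.12 -46.65 8.52 8.5; -0.002 -0.001 -0.784 56.12 -46.65 8.52 8.5; -0.002 -0.001 -0.784 56.12 -46.65 8.52 8.5; -0.002 -0.001 -0.784 56.12 -46.65 8.52 8.5; -0.002 -0.001 -0.784 56.12 -46.65 8.52 8.5; -0.002 -0.001 -0.784 56.12 -46.65 8.52 8.5; -0.002 -0.001 -0.784 56.12 -46.65 8.52 8.5",
)

```text
time: 0.93
eef_pos: [0.4699, -0.2193, 0.1965]
tcp_rot: [0.81, 0.587, -0.0, 0.001]
contact_force: [0.9, -0.3, 0.4]
opening: 0.996
```

```bash
python3 - <<'E'
from h import *
st();inc([.5945,.0695,.10],Rz(1.255))
E
```

```text
{'time': 0.9333, 'qpos': [-0.6319, -0.0144, 2.0037, -0.0012, 1.1508, -0.3151], 'eef_pos': [0.4699, -0.2193, 0.1965], 'tcp_rot': [0.8096, 0.5869, -0.0003, 0.0009], 'contact_force': [0.9222, -0.3269, 0.4145], 'wrist_torque': [0.0178, -0.0448, 0.0246], 'opening': 0.996}
INC [ 0.001  0.001 -0.   ] [31.33  2.85  9.6 ] t= 0.93
```

>>> servo_tool(
  increments="0 0 0 31.33 2.85 3 8.5; 0 0 0 31.33 2.85 3 8.5; 0 0 0 31.33 2.85 3 8.5; 0 0 0 31.33 2.85 3 8.5; 0 0 0 31.33 2.85 3 8.5; 0 0 0 31.33 2.85 3 8.5; 0 0 0 31.33 2.85 3 8.5; 0 0 0 31.33 2.85 3 8.5; 0 0 0 31.33 2.85 3 8.5",
)

```text
time: 1.68
eef_pos: [0.5947, 0.0718, 0.1653]
tcp_rot: [0.808, 0.589, -0.0, 0.0]
contact_force: [-1.0, -0.4, -0.5]
opening: 0.992
```

```bash
python3 - <<'E'
from h import *
st();inc([.5945,.0695,.06],Rz(1.255))
snap("b")
E
```

```text
{'time': 1.6833, 'qpos': [-0.0488, 0.1986, 1.8349, -0.0006, 1.1084, 0.2625], 'eef_pos': [0.5947, 0.0718, 0.1653], 'tcp_rot': [0.8081, 0.5891, -0.0003, 0.0001], 'contact_force': [-0.9519, -0.4351, -0.4845], 'wrist_torque': [-0.0381, 0.0263, 0.0016], 'opening': 0.9921}
INC [-0.     0.001  0.005] [-0.22  0.06 10.53] t= 1.68
```

View pics/b_side.png

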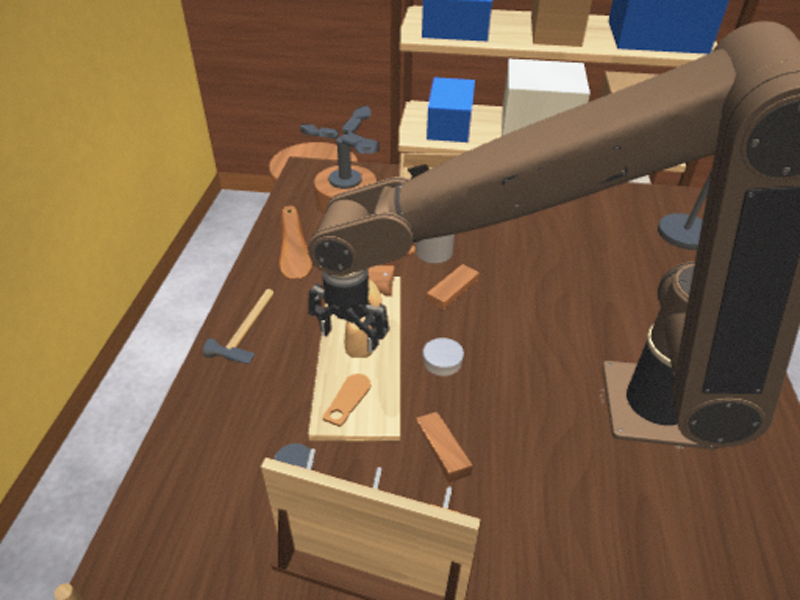

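```bash
python3 - <<'E'
from h import *
p,d=load("a","top");W=world("top",d)
m=(W[...,2]>.045)&(W[...,2]<.2);m[:150]=0;m[200:]=0;m[:,:262]=0;m[:,350:]=0
P=W[m]; print(len(P))
bx=np.array([.1255,-.9921]);by=np.array([.9921,.1255]);c=np.array([.6027,-.0576])
a=(P[:,:2]-c)@bx; b=(P[:,:2]-c)@by
for lo in np.arange(-.12,.2,.01):
    k=(a>lo)&(a<lo+.01)
    if k.sum()>2: print(round(lo,3),k.sum(),"z",round(np.percentile(P[k,2],95),3),"b",np.round([b[k].min(),b[k].max()],3))
g=np.array([.5945,.0695]); print("grip in board",(g-c)@bx,(g-c)@by)
p,d=load("a","side");W=world("side",d)
# heel rear profile at centre column
for v in range(205,240): 
    w=W[v,229]; q=(w[:2]-c); print(v,np.round([q@bx,q@by,w[2]],3)) if v>212 and v<234 else None
E
```

```text
1644
-0.05 5 z 0.076 b [-0.     0.009]
-0.04 55 z 0.107 b [-0.026  0.019]
-0.03 67 z 0.112 b [-0.029  0.022]
-0.02 69 z 0.113 b [-0.031  0.021]
-0.01 69 z 0.113 b [-0.032  0.028]
-0.0 73 z 0.113 b [-0.031  0.021]
0.01 65 z 0.111 b [-0.032  0.019]
0.02 75 z 0.11 b [-0.033  0.027]
0.03 68 z 0.109 b [-0.033  0.022]
0.04 68 z 0.107 b [-0.032  0.021]
0.05 69 z 0.106 b [-0.033  0.027]
0.06 69 z 0.101 b [-0.035  0.03 ]
0.07 73 z 0.096 b [-0.036  0.032]
0.08 71 z 0.093 b [-0.037  0.032]
0.09 81 z 0.086 b [-0.037  0.034]
0.1 76 z 0.08 b [-0.038  0.036]
0.11 81 z 0.076 b [-0.04   0.035]
0.12 69 z 0.071 b [-0.037  0.037]
0.13 71 z 0.067 b [-0.035  0.033]
0.14 63 z 0.063 b [-0.036  0.029]
0.15 57 z 0.06 b [-0.031  0.028]
0.16 74 z 0.056 b [-0.067  0.026]
0.17 79 z 0.054 b [-0.068  0.023]
0.18 73 z 0.053 b [-0.066  0.037]
0.19 24 z 0.052 b [-0.029  0.035]
grip in board -0.12712500999999998 0.007815830000000015
213 [-0.04   0.     0.095]
214 [-0.04  0.    0.09]
215 [-0.038  0.001  0.083]
216 [-0.04   0.001  0.082]
217 [-0.041  0.001  0.078]
218 [-0.04   0.001  0.072]
219 [-0.042  0.001  0.07 ]
220 [-0.043  0.001  0.066]
221 [-0.042  0.001  0.061]
222 [-0.044  0.001  0.058]
223 [-0.042  0.002  0.052]
224 [-0.045  0.001  0.05 ]
225 [-0.047  0.001  0.048]
226 [-0.043  0.002  0.039]
227 [-0.042  0.002  0.034]
228 [-0.039  0.002  0.026]
229 [-0.037  0.003  0.019]
230 [-0.04   0.003  0.018]
231 [-0.04   0.003  0.012]
232 [-0.049  0.002  0.017]
233 [-0.054  0.002  0.018]
```

>>> servo_tool(
  increments="0 0 0.005 -0.2 0.06 10.5 8.5; 0 0 0.005 -0.2 0.06 10.5 8.5; 0 0 0.005 -0.2 0.06 10.5 8.5; 0 0 0.005 -0.2 0.06 10.5 8.5; 0 0 0.005 -0.2 0.06 10.5 8.5",
)

```text
time: 2.2
eef_pos: [0.5931, 0.0639, 0.0604]
tcp_rot: [0.812, 0.584, -0.002, 0.0]
contact_force: [-1.0, 0.4, 0.7]
opening: 0.993
```

```bash
python3 - <<'E'
from h import *
snap("b2")
st();inc([.5945,.0695,.034],Rz(1.255))
for n,r in(("top",(190,290,120,220)),("side",(170,280,170,280))):
    p,d=load("b2",n); u0,u1,v0,v1=r
    cv2.imwrite(f"pics/b2c_{n}.png",cv2.resize(p[v0:v1,u0:u1,::-1],None,fx=5,fy=5,interpolation=cv2.INTER_CUBIC))
E
```

```text
{'time': 2.3, 'qpos': [-0.0609, 0.3314, 1.8829, -0.0026, 0.9225, 0.2627], 'eef_pos': [0.5959, 0.0642, 0.0639], 'tcp_rot': [0.8114, 0.5845, 0.0012, 0.0023], 'contact_force': [0.5515, -0.082, 0.5075], 'wrist_torque': [0.0261, 0.0065, -0.0386], 'opening': 0.9971}
INC [ 0.005  0.001 -0.006] [ 0.46 -0.32  2.99] t= 2.3
```

View pics/b2c_side.png

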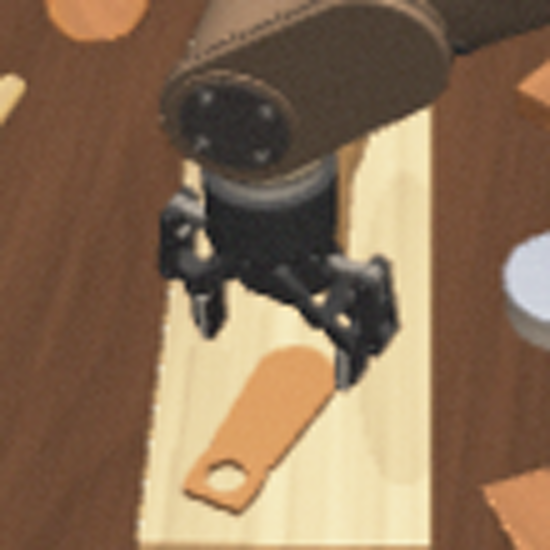

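View pics/b2c_top.png

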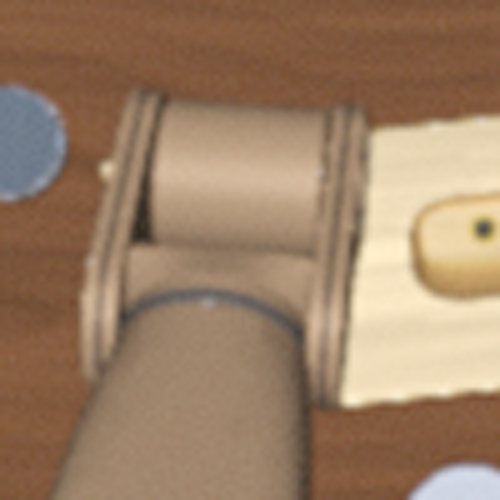

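>>> servo_tool(
  increments="0 0 -0.006 0.5 -0.3 0.4 8.5; 0 0 -0.006 0.5 -0.3 0.4 8.5; 0 0 -0.006 0.5 -0.3 0.4 8.5",
)

```text
time: 2.55
eef_pos: [0.5937, 0.0712, 0.0589]
tcp_rot: [0.809, 0.588, 0.001, 0.002]
contact_force: [0.2, 0.8, -0.3]
opening: 0.994
```

```bash
python3 - <<'E'
from h import *
st();inc([.5945,.0695,.034],Rz(1.255))
# detect finger tip points in side cam: project tips for the measured pose
s=ctrl.get_state();M=R.from_quat(s['tcp_rot']).as_matrix()
for e in(.0425,-.0425): print(proj("side",s['eef_pos']+M@[0,e,.005])) 
E
```

```text
{'time': 2.55, 'qpos': [-0.0495, 0.3371, 1.8866, -0.0025, 0.9147, 0.2664], 'eef_pos': [0.5937, 0.0712, 0.0589], 'tcp_rot': [0.8091, 0.5877, 0.0006, 0.0017], 'contact_force': [0.1964, 0.8364, -0.2854], 'wrist_torque': [0.0148, -0.0175, 0.0346], 'opening': 0.9937}
INC [0.004 0.001 0.001] [-0.13  0.12  2.49] t= 2.55
[[213.2653202  238.76130089]]
[[238.24939803 248.30459753]]
```

>>> servo_tool(
  increments="0.004 0 0 -0.13 0.12 2.9 6; 0.004 0 0 -0.13 0.12 2.9 6; 0.004 0 0 -0.13 0.12 2.9 5.8; 0.004 0 0 -0.13 0.12 2.9 5.6; 0.004 0 0 -0.13 0.12 2.9 5.6; 0.004 0 0 -0.13 0.12 2.9 5.6",
)

```text
time: 3.05
eef_pos: [0.5941, 0.0693, 0.0294]
tcp_rot: [0.809, 0.588, -0.001, -0.0]
contact_force: [-0.6, -0.6, -0.1]
opening: 0.656
```

```bash
python3 - <<'E'
from h import *
snap("b3")
st();inc([.5945,.0695,.028],Rz(1.255))
for n,r in(("side",(180,260,200,280)),):
    p,d=load("b3",n); u0,u1,v0,v1=r
    cv2.imwrite(f"pics/b3c_{n}.png",cv2.resize(p[v0:v1,u0:u1,::-1],None,fx=7,fy=7,interpolation=cv2.INTER_CUBIC))
E
```

```text
{'time': 3.15, 'qpos': [-0.0531, 0.3863, 1.8884, -0.0012, 0.8692, 0.2625], 'eef_pos': [0.594, 0.0693, 0.0291], 'tcp_rot': [0.8092, 0.5875, -0.0012, -0.0004], 'contact_force': [-0.6063, 0.8824, -0.1084], 'wrist_torque': [0.0108, 0.0381, 0.0079], 'opening': 0.6568}
INC [-0.002  0.001  0.001] [0.04 0.04 0.11] t= 3.15
```

View pics/b3c_side.png

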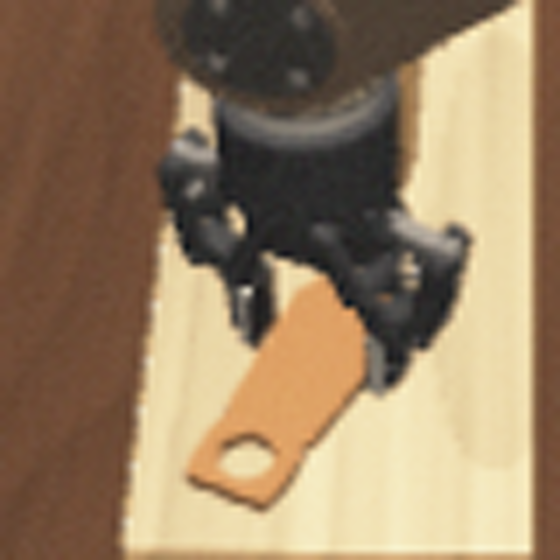

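>>> servo_tool(
  increments="0 0 0 0 0.04 0.1 4; 0 0 0 0 0.04 0.1 4; 0 0 0 0 0.04 0.1 4; 0 0 0 0 0.04 0.1 4",
  grip_force=50,
)

```text
time: 3.48
eef_pos: [0.5954, 0.069, 0.0296]
tcp_rot: [0.809, 0.588, -0.001, 0.0]
contact_force: [-1.2, -0.9, 6.6]
opening: 0.557
```

```bash
python3 - <<'E'
from h import *
st()
E
```

```text
{'time': 3.4833, 'qpos': [-0.0534, 0.3875, 1.8858, -0.0014, 0.8691, 0.2624], 'eef_pos': [0.5954, 0.069, 0.0296], 'tcp_rot': [0.8092, 0.5875, -0.0006, 0.0002], 'contact_force': [-1.1668, -0.8511, 6.646], 'wrist_torque': [-0.0467, 0.1936, 0.0339], 'opening': 0.5566}
```

>>> servo_tool(
  increments="0 0 0 0 0 -0.5 4; 0 0 0 0 0 -2 4; 0 0 0 0 0 -5 4; 0 0 0 0 0 -8 4; 0 0 0 0 0 -11 4; 0 0 0 0 0 -13 4; 0 0 0 0 0 -13 4; 0 0 0 0 0 -13 4",
)

```text
time: 4.15
eef_pos: [0.5952, 0.0692, 0.1588]
tcp_rot: [0.809, 0.587, -0.0, 0.0]
contact_force: [0.8, 0.6, -0.6]
opening: 0.554
```

```bash
python3 - <<'E'
from h import *
snap("c")
st()
for n,r in(("side",(150,270,150,280)),):
    p,d=load("c",n); u0,u1,v0,v1=r
    cv2.imwrite(f"pics/cc_{n}.png",cv2.resize(p[v0:v1,u0:u1,::-1],None,fx=4.5,fy=4.5,interpolation=cv2.INTER_CUBIC))
E
```

```text
{'time': 4.25, 'qpos': [-0.0532, 0.2093, 1.8417, -0.001, 1.0968, 0.2622], 'eef_pos': [0.5933, 0.0692, 0.1556], 'tcp_rot': [0.8093, 0.5874, -0.0027, -0.0016], 'contact_force': [0.4612, -0.4207, -0.937], 'wrist_torque': [0.0109, 0.0565, -0.0173], 'opening': 0.5538}
```

View pics/cc_side.png

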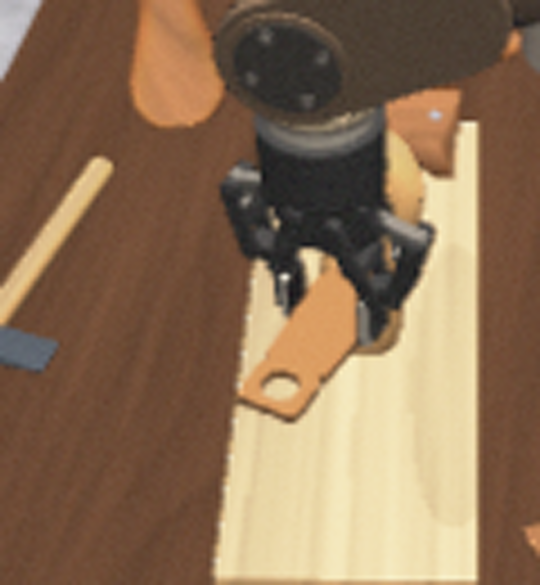

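```bash
python3 - <<'E'
from h import *
s=st();M=R.from_quat(s['tcp_rot']).as_matrix()
for h in(.1455,.1481,.1515):
    P=onplane("side",[211.8,235.2],h)[0]; print(P,M.T@(P-s['eef_pos'])*1000)
p,d=load("c","side");W=world("side",d)
m=np.zeros(d.shape,bool);m[215:245,205:235]=1;f=p.astype(float);m&=(f[...,2]/f[...,0]<.6)&(f[...,0]>190)
L=(W[m]-s['eef_pos'])@M*1000; print(m.sum(),np.percentile(L,[2,50,98],axis=0))
k=(L[:,2]<25)&(L[:,2]>-10); A=np.c_[L[k][:,0],np.ones(k.sum())]; print(np.linalg.lstsq(A,L[k][:,2],rcond=None)[0],L[k].mean(0))
E
```

```text
{'time': 4.25, 'qpos': [-0.0532, 0.2093, 1.8417, -0.001, 1.0968, 0.2622], 'eef_pos': [0.5933, 0.0692, 0.1556], 'tcp_rot': [0.8093, 0.5874, -0.0027, -0.0016], 'contact_force': [0.4612, -0.4207, -0.937], 'wrist_torque': [0.0109, 0.0565, -0.0173], 'opening': 0.5538}
[0.61904339 0.12462302 0.1455    ] [60.67395562  7.33198445  9.92663641]
[0.6184041  0.12690297 0.1481    ] [62.63721238  6.0028429   7.32935528]
[0.6175681  0.12988444 0.1515    ] [65.20454816  4.26473471  3.93291073]
343 [[-17.56506305 -16.97003852  -1.63384622]
 [ 30.21081886   3.75911114   1.18897425]
 [ 82.85719706  24.85220223   5.4624529 ]]
[-0.00408889  1.41361405] [31.8111266   3.63943752  1.28354185]
```

```bash
python3 - <<'E'
from h import *
s=ctrl.get_state();M=R.from_quat(s['tcp_rot']).as_matrix()
p,d=load("c","side");W=world("side",d)
m=np.zeros(d.shape,bool);m[215:245,203:235]=1;f=p.astype(float);m&=(f[...,2]/f[...,0]<.6)&(f[...,0]>190)
L=(W[m]-s['eef_pos'])@M*1000; L=L[(L[:,2]<25)&(L[:,2]>-15)]
for lo in range(-10,85,8):
    k=(L[:,0]>lo)&(L[:,0]<lo+8); q=L[k]
    if len(q)>3: print(lo+4,len(q),np.round([q[:,1].min(),q[:,1].max(),(q[:,1].min()+q[:,1].max())/2,np.median(q[:,2])],1))
E
```

```text
-6 22 [-9.6 23.2  6.8  1.1]
2 31 [-12.1  25.7   6.8   1.7]
10 28 [-16.2  24.4   4.1   1.6]
18 32 [-19.5  23.    1.8   1. ]
26 34 [-17.6  24.9   3.6   0.6]
34 35 [-18.7  24.    2.6   1.1]
42 28 [-16.2  22.7   3.2   0.9]
50 35 [-18.4  22.2   1.9   1. ]
58 17 [-16.9  21.8   2.4   0.9]
66 14 [-16.2  24.1   4.    1. ]
74 17 [-16.4  22.8   3.2   1.3]
82 29 [-15.1  20.1   2.5   1.3]
```

```bash
cat >> h.py <<'E'
OUT=np.array([-.173,-.985,0]);OUT/=np.linalg.norm(OUT)
U=(OUT+[0,0,1])/np.sqrt(2); TIP=np.array([.4955,.3612,.217])
HOLE_T=np.array([.0655,.0008,.006])
def rack(s,tilt=np.pi/4,az=np.arctan2(.985,.173),side=0,up=0):
    M=Rz(az,tilt); h=TIP+(s-.060)*U+np.array([0,0,up])
    return h-M@HOLE_T, M
E
python3 - <<'E'
from h import *
for s in(.10,.06,.03): print(s,rack(s)[0])
inc(*rack(.10))
E
```

```text
0.1 [0.48107337 0.2836846  0.20321142]
0.06 [0.48596618 0.31154246 0.17492715]
0.03 [0.48963578 0.33243586 0.15371394]
INC [ 0.05   0.786 -0.136] [ 16.9  -17.35  -4.7 ] t= 4.25
```

>>> servo_tool(
  increments="0.05 0.786 -0.136 14 -17 -6 4; 0.05 0.786 -0.136 14 -17 -6 4; 0.05 0.786 -0.136 14 -17 -6 4; 0.05 0.786 -0.136 14 -17 -6 4; 0.05 0.786 -0.136 14 -17 -6 4; 0.05 0.786 -0.136 14 -17 -6 4; 0.05 0.786 -0.136 14 -17 -6 4; 0.05 0.786 -0.136 14 -17 -6 4; 0.05 0.786 -0.136 14 -17 -6 4; 0.05 0.786 -0.136 14 -17 -6 4",
)

```text
time: 5.08
eef_pos: [0.4766, 0.2547, 0.2169]
tcp_rot: [0.708, 0.594, 0.293, -0.245]
contact_force: [0.0, -0.7, -0.0]
opening: 0.554
```

```bash
python3 - <<'E'
from h import *
st();inc(*rack(.10));
snap("d")
E
```

```text
{'time': 5.0833, 'qpos': [-0.0219, -0.0996, 2.1808, 0.8902, 1.1147, -0.2842], 'eef_pos': [0.4766, 0.2547, 0.2169], 'tcp_rot': [0.7078, 0.5942, 0.2931, -0.2451], 'contact_force': [0.0379, -0.7443, -0.0216], 'wrist_torque': [-0.4265, 0.0433, -0.0465], 'opening': 0.5545}
INC [0.002 0.001 0.   ] [ 1.11 -0.07  3.04] t= 5.08
```

View pics/d_side.png

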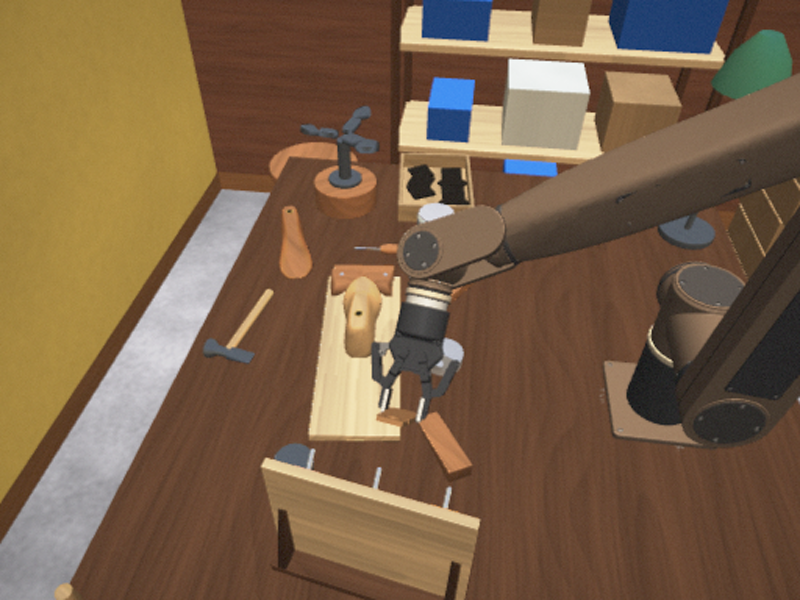

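View pics/d_top.png

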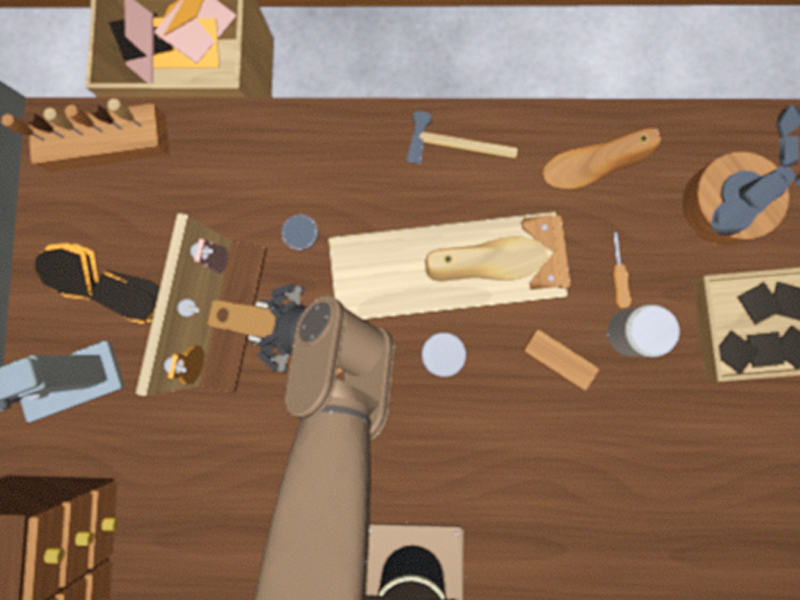

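>>> servo_tool(
  increments="0 0 0 1.1 -0.07 3 4; 0 0 0 1.1 -0.07 3 4; 0 0 0 1.1 -0.07 3 4",
)

```text
time: 5.43
eef_pos: [0.4806, 0.2843, 0.2037]
tcp_rot: [0.707, 0.595, 0.293, -0.246]
contact_force: [-0.3, -0.4, -1.2]
opening: 0.553
```

```bash
python3 - <<'E'
from h import *
snap("e")
s=st();inc(*rack(.10));
M=R.from_quat(s['tcp_rot']).as_matrix()
h=s['eef_pos']+M@HOLE_T
rel=h-TIP; e=np.array([OUT[1],-OUT[0],0]); print("hole rel tip: along U",rel@U," across",rel@e," perp",rel@np.cross(U,e))
print("pred hole px top",proj("top",h),"tip",proj("top",TIP),"side",proj("side",h),proj("side",TIP))
for n,r in(("top",(90,220,160,250)),("side",(200,320,230,330))):
    p,d=load("e",n); u0,u1,v0,v1=r
    cv2.imwrite(f"pics/ec_{n}.png",cv2.resize(p[v0:v1,u0:u1,::-1],None,fx=6,fy=6,interpolation=cv2.INTER_CUBIC))
E
```

```text
{'time': 5.5333, 'qpos': [0.0416, -0.0546, 2.1648, 0.9178, 1.0532, -0.2745], 'eef_pos': [0.4812, 0.2836, 0.2046], 'tcp_rot': [0.7071, 0.5947, 0.294, -0.2449], 'contact_force': [0.592, -0.1365, -0.7389], 'wrist_torque': [-0.411, 0.0345, -0.0109], 'opening': 0.5558}
INC [0.002 0.    0.003] [-0.09 -0.01  0.1 ] t= 5.53
hole rel tip: along U 0.04102072047228304  across 3.358675592145341e-05  perp -0.0008869946750107605
pred hole px top [[132.41340793 199.34899452]] tip [[126.18069914 198.01412421]] side [[247.24206649 280.88270624]] [[243.16524177 299.23522268]]
```

View pics/ec_side.png

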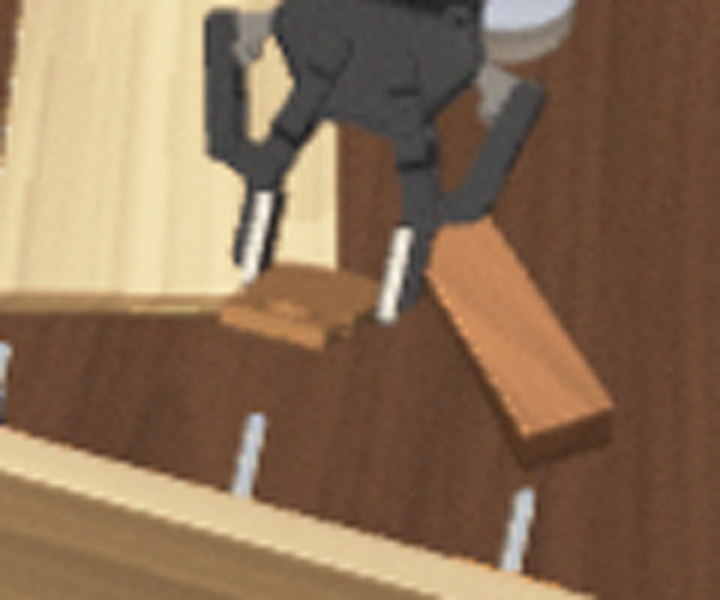

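View pics/ec_top.png

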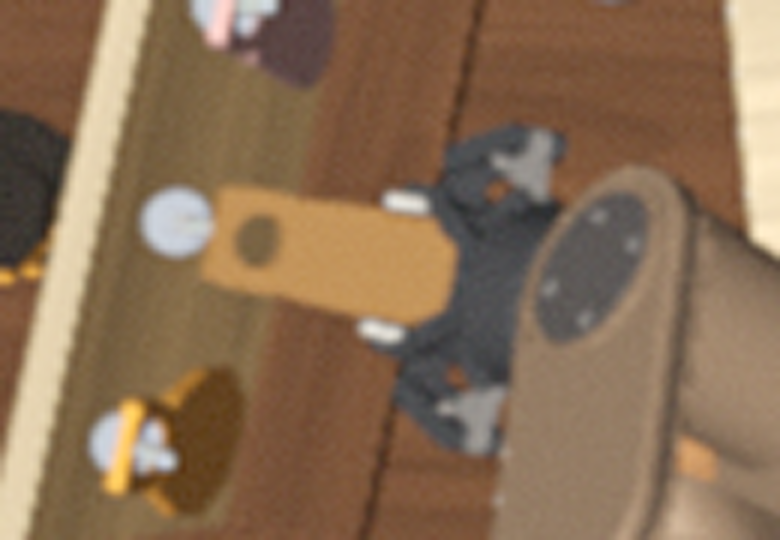

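>>> servo_tool(
  increments="0.002 0 0.003 -0.09 0 1.5 4; 0.002 0 0.003 -0.09 0 3 4; 0.002 0 0.003 -0.09 0 4 4; 0.002 0 0.003 -0.09 0 5 4; 0.002 0 0.003 -0.09 0 5 4",
)

```text
time: 5.95
eef_pos: [0.4864, 0.3182, 0.167]
tcp_rot: [0.708, 0.594, 0.292, -0.247]
contact_force: [0.1, -0.4, -1.0]
opening: 0.557
```

```bash
cat > hc.py <<'E'
from h import *
import sys
tag=sys.argv[1]; snap(tag)
s=st();M=R.from_quat(s['tcp_rot']).as_matrix()
h=s['eef_pos']+M@HOLE_T
rel=h-TIP; e=np.array([OUT[1],-OUT[0],0]); print("hole s",.06+rel@U," across",rel@e," perp",rel@np.cross(U,e))
ims=[]
for n,r in(("top",(90,190,160,250)),("side",(200,300,230,320))):
    p,d=load(tag,n); u0,u1,v0,v1=r
    ims.append(cv2.resize(p[v0:v1,u0:u1,::-1],None,fx=4,fy=4,interpolation=cv2.INTER_CUBIC))
cv2.imwrite(f"pics/{tag}_2.png",np.hstack(ims))
E
python3 hc.py f
```

```text
{'time': 6.05, 'qpos': [0.1138, 0.0406, 2.1478, 0.9745, 0.9609, -0.3038], 'eef_pos': [0.487, 0.3178, 0.1683], 'tcp_rot': [0.7078, 0.5938, 0.2929, -0.2464], 'contact_force': [-0.4681, 0.426, -0.9196], 'wrist_torque': [-0.4262, 0.0961, 0.0017], 'opening': 0.5598}
hole s 0.050793636041377495  across 1.6113708556871636e-05  perp 0.00018419605747167428
```

View pics/f_2.png

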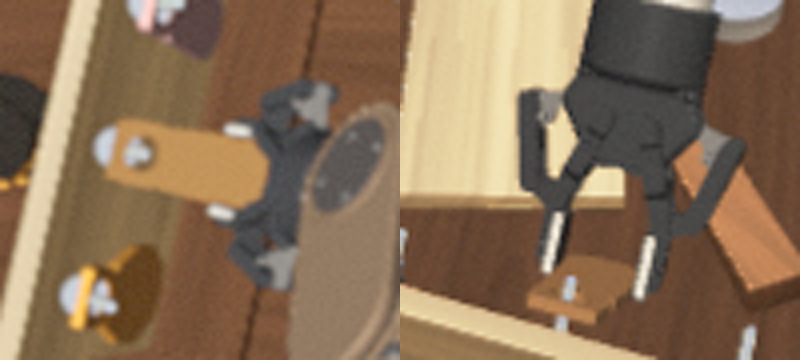

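The peg's tip shows through the hole in both views: (135,150) in the top half and (570,290) in the side half. I'll slide it further down.

>>> servo_tool(
  increments="0 0 0 0 0 0.8 4; 0 0 0 0 0 1.5 4; 0 0 0 0 0 2.0 4; 0 0 0 0 0 2.0 4; 0 0 0 0 0 2.0 4",
)

```text
time: 6.47
eef_pos: [0.4892, 0.332, 0.1538]
tcp_rot: [0.708, 0.594, 0.293, -0.246]
contact_force: [-0.8, 0.4, -0.5]
opening: 0.557
```

```bash
python3 hc.py g
```

```text
{'time': 6.5667, 'qpos': [0.1422, 0.0797, 2.1376, 1.0, 0.9255, -0.3184], 'eef_pos': [0.4895, 0.3318, 0.1542], 'tcp_rot': [0.7077, 0.5937, 0.2931, -0.2462], 'contact_force': [-0.3616, -0.2357, -0.4789], 'wrist_torque': [-0.4152, 0.0546, 0.0603], 'opening': 0.5564}
hole s 0.03084647088164099  across -2.7591850263828695e-05  perp 8.298190548466621e-05
```

View pics/g_2.png

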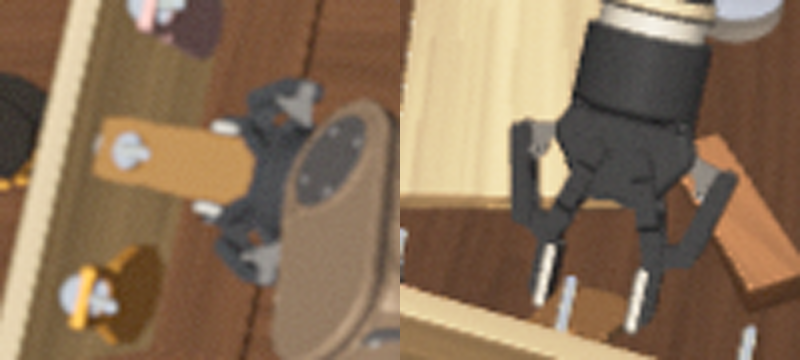

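>>> servo_tool(
  increments="0 0 0 0 0 0 6.5; 0 0 0 0 0 0 6.5; 0 0 0 0 0 0 6.5; 0 0 0 0 0 0 6.5; 0 0 0 0 0 -2 6.5; 0 0 0 0 0 -5 6.5; 0 0 0 0 0 -8 6.5; 0 0 0 0 0 -10 6.5; 0 0 0 0 0 -10 6.5",
)

```text
time: 7.32
eef_pos: [0.4793, 0.2606, 0.2288]
tcp_rot: [0.708, 0.594, 0.296, -0.244]
contact_force: [1.0, -0.2, -0.0]
opening: 0.761
```

```bash
python3 hc.py i; python3 - <<'E'
from h import *
inc([.43,.17,.16],Rz(2.074))
E
```

```text
{'time': 7.4167, 'qpos': [-0.0065, -0.106, 2.1699, 0.8892, 1.1149, -0.2599], 'eef_pos': [0.4776, 0.2618, 0.2254], 'tcp_rot': [0.7079, 0.5935, 0.2938, -0.2456], 'contact_force': [-0.8022, 0.8398, -0.8699], 'wrist_torque': [-0.3443, 0.0542, 0.0336], 'opening': 0.7645}
hole s 0.13132811033963349  across -0.00043765740982855655  perp -3.555440802327872e-05
INC [ 0.268 -0.755 -0.643] [-11.6   -3.09  -2.37] t= 7.42
```

View pics/i_2.png

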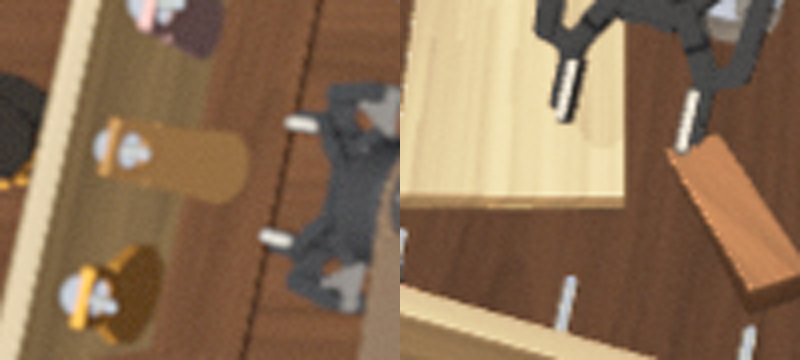

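```bash
python3 - <<'E'
from h import *
inc([.3895,.1952,.12],Rz(2.072))
E
```

```text
INC [ 0.267 -0.755 -0.641] [-13.18  -7.52   1.71] t= 7.42
```

>>> servo_tool(
  increments="0.267 -0.755 -0.641 -13.2 -7.5 1.7 8; 0.267 -0.755 -0.641 -13.2 -7.5 1.7 8; 0.267 -0.755 -0.641 -13.2 -7.5 1.7 8; 0.267 -0.755 -0.641 -13.2 -7.5 1.7 8; 0.267 -0.755 -0.641 -13.2 -7.5 1.7 8; 0.267 -0.755 -0.641 -13.2 -7.5 1.7 8; 0.267 -0.755 -0.641 -13.2 -7.5 1.7 8; 0.267 -0.755 -0.641 -13.2 -7.5 1.7 8; 0.267 -0.755 -0.641 -13.2 -7.5 1.7 8; 0.267 -0.755 -0.641 -13.2 -7.5 1.7 8",
)

```text
time: 8.25
eef_pos: [0.3879, 0.1966, 0.1182]
tcp_rot: [0.508, 0.862, -0.001, -0.002]
contact_force: [0.0, 0.2, 0.1]
opening: 0.934
```

```bash
python3 hc.py j; python3 - <<'E'
from h import *
inc([.3895,.1952,.05],Rz(2.072))
p,d=load("j","top");W=world("top",d)
print(np.round(W[185:215:4,112:160:4,2]*1000).astype(int))
E
```

```text
{'time': 8.35, 'qpos': [0.2309, -0.1056, 2.2482, 0.0023, 1.003, -0.2727], 'eef_pos': [0.3882, 0.1954, 0.1184], 'tcp_rot': [0.5092, 0.8607, -0.0007, -0.0021], 'contact_force': [0.2442, 0.6532, -0.1592], 'wrist_torque': [0.0033, -0.041, -0.0253], 'opening': 0.9357}
hole s 0.07829317010704775  across 0.11736543654188913  perp 0.16591920134432683
INC [-0.003 -0.003  0.001] [-0.1   0.12  6.84] t= 8.35
[[ 218  197  171  147  118   92   62   28   16   21   19   21]
 [ 216  190  164 1139  113   82   56   20   18   17   17   15]
 [ 209  191  198  188  174  162  146  133  123   19   17   15]
 [1139  193  197  211  169  156  147  133  119   99   18   17]
 [ 199  197  190  182  170  157  142  128  111   98   85   19]
 [ 194  170  146  179  164  154  140  122  113   94   16   17]
 [ 186  162  139  108   85   53   14  124  108   91   18   19]
 [ 181  157  133  100   69   42   18   15   13   21   18   17]]
```

View pics/j_2.png

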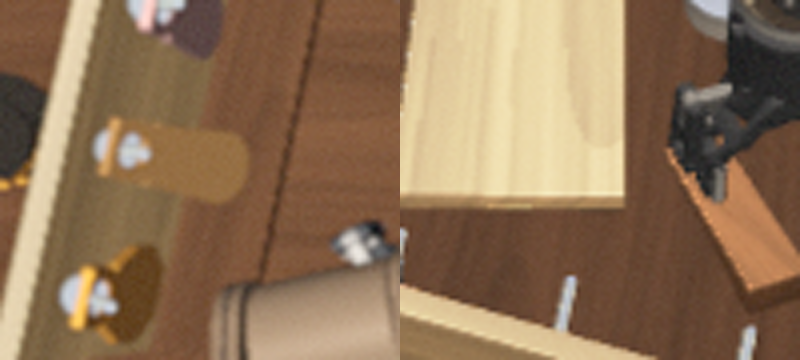

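View pics/j_side.png

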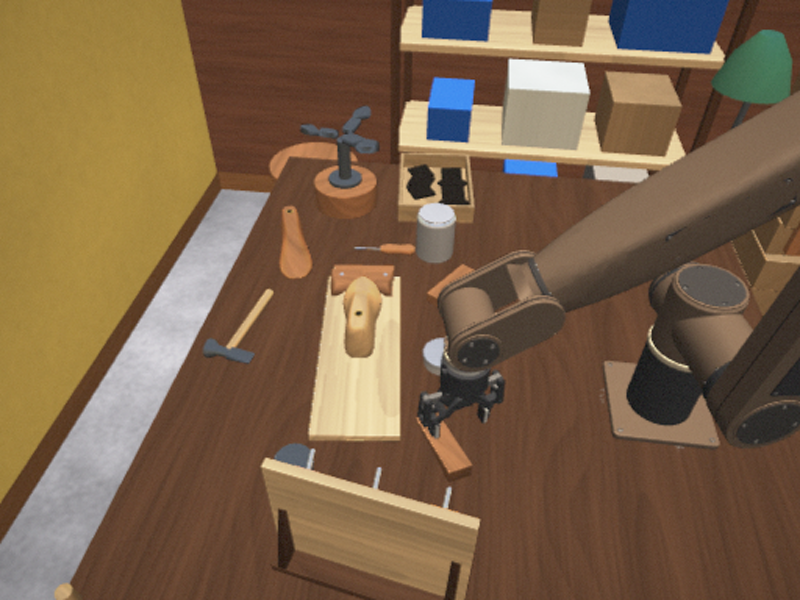

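```bash
python3 - <<'E'
from h import *
e=np.array([-OUT[1],OUT[0],0]);e/=np.linalg.norm(e); root=TIP-.0424*OUT-[0,0,.042]
for tag in("a","i","j"):
    p,d=load(tag,"top");W=world("top",d); Q=W-root
    o=Q@OUT; y=Q@e; z=W[...,2]
    for yc in(-.1,0,.1):
        m=(abs(y-yc)<.024)&(o>.012)&(o<.12)&(z>.03)&(z<.215)&(abs(z-.175-o)>.012)
        P=np.c_[o[m],z[m]]
        if len(P)<10: continue
        f=[(round(x,3),round(float(np.median(P[abs(P[:,0]-x)<.004,1])),3),int((abs(P[:,0]-x)<.004).sum())) for x in np.arange(.012,.12,.008) if (abs(P[:,0]-x)<.004).sum()>2]
        print(tag,yc,f)
E
```

```text
a -0.1 [(np.float64(0.012), 0.202, 15), (np.float64(0.02), 0.134, 235)]
a 0 [(np.float64(0.02), 0.179, 10)]
a 0.1 [(np.float64(0.012), 0.202, 11), (np.float64(0.02), 0.131, 226)]
i -0.1 [(np.float64(0.012), 0.203, 14), (np.float64(0.02), 0.132, 232)]
i 0 [(np.float64(0.012), 0.203, 13), (np.float64(0.02), 0.179, 28), (np.float64(0.028), 0.171, 76), (np.float64(0.036), 0.154, 84), (np.float64(0.044), 0.135, 84), (np.float64(0.052), 0.117, 88), (np.float64(0.06), 0.098, 74), (np.float64(0.068), 0.086, 10)]
i 0.1 [(np.float64(0.012), 0.201, 10), (np.float64(0.02), 0.13, 224)]
j -0.1 [(np.float64(0.012), 0.202, 14), (np.float64(0.02), 0.134, 234)]
j 0 [(np.float64(0.012), 0.203, 12), (np.float64(0.02), 0.18, 26), (np.float64(0.028), 0.169, 78), (np.float64(0.036), 0.153, 83), (np.float64(0.044), 0.135, 90), (np.float64(0.052), 0.117, 82), (np.float64(0.06), 0.099, 76), (np.float64(0.068), 0.086, 9)]
j 0.1 [(np.float64(0.012), 0.202, 9), (np.float64(0.02), 0.13, 228)]
```

```bash
python3 - <<'E'
from h import *
e=np.array([-OUT[1],OUT[0],0]);e/=np.linalg.norm(e); root=TIP-.0424*OUT-[0,0,.042]
p,d=load("j","top");W=world("top",d); Q=W-root
o=Q@OUT; y=Q@e; z=W[...,2]
for yc in(-.1,0,.1):
    m=(abs(y-yc)<.03)&(o>.004)&(o<.12)&(z>.03)
    for zl in np.arange(.06,.23,.012):
        k=m&(z>zl)&(z<zl+.012)
        if k.sum()>3: print(yc,round(zl+.006,3),k.sum(),"o",np.round(np.percentile(o[k],[5,50,95]),4),"y",np.round([y[k].min(),y[k].max()],3))
E
```

```text
-0.1 0.078 6 o [0.0184 0.0201 0.0204] y [-0.116 -0.091]
-0.1 0.09 27 o [0.0193 0.0204 0.0213] y [-0.127 -0.073]
-0.1 0.102 36 o [0.0191 0.02   0.0212] y [-0.129 -0.07 ]
-0.1 0.114 31 o [0.0188 0.0201 0.0211] y [-0.128 -0.07 ]
-0.1 0.126 34 o [0.0192 0.0202 0.0216] y [-0.13 -0.07]
-0.1 0.138 42 o [0.0191 0.0203 0.0215] y [-0.129 -0.07 ]
-0.1 0.15 40 o [0.0165 0.02   0.0208] y [-0.13 -0.07]
-0.1 0.162 37 o [0.0145 0.0198 0.021 ] y [-0.127 -0.076]
-0.1 0.174 29 o [0.0172 0.0197 0.0208] y [-0.119 -0.08 ]
-0.1 0.186 30 o [0.0049 0.0185 0.0212] y [-0.121 -0.079]
-0.1 0.198 73 o [0.0064 0.017  0.0205] y [-0.119 -0.081]
-0.1 0.21 11 o [0.0159 0.0294 0.0391] y [-0.102 -0.097]
-0.1 0.222 7 o [0.0383 0.0419 0.0444] y [-0.103 -0.097]
0 0.09 36 o [0.0609 0.0632 0.0661] y [-0.021  0.018]
0 0.102 53 o [0.0548 0.0582 0.0612] y [-0.025  0.023]
0 0.114 57 o [0.0497 0.0532 0.0564] y [-0.026  0.025]
0 0.126 58 o [0.0446 0.0479 0.0517] y [-0.025  0.023]
0 0.138 62 o [0.0393 0.0428 0.0464] y [-0.024  0.023]
0 0.15 58 o [0.0338 0.0373 0.0405] y [-0.022  0.021]
0 0.162 53 o [0.0282 0.0318 0.0357] y [-0.021 
[... 272 characters left out ...]
02]
0.1 0.078 13 o [0.0195 0.0205 0.0214] y [0.081 0.115]
0.1 0.09 25 o [0.0197 0.0203 0.0218] y [0.077 0.123]
0.1 0.102 28 o [0.0185 0.0201 0.0215] y [0.074 0.124]
0.1 0.114 28 o [0.0189 0.0205 0.0216] y [0.075 0.123]
0.1 0.126 29 o [0.0192 0.0202 0.0212] y [0.075 0.123]
0.1 0.138 26 o [0.0192 0.0205 0.0212] y [0.076 0.12 ]
0.1 0.15 29 o [0.0195 0.0205 0.0213] y [0.077 0.122]
0.1 0.162 22 o [0.019  0.0203 0.0213] y [0.078 0.119]
0.1 0.174 27 o [0.0174 0.0201 0.0209] y [0.078 0.121]
0.1 0.186 30 o [0.0051 0.0187 0.0213] y [0.08  0.119]
0.1 0.198 70 o [0.006  0.0178 0.0215] y [0.079 0.12 ]
0.1 0.21 9 o [0.0153 0.0294 0.0359] y [0.085 0.101]
0.1 0.222 7 o [0.0392 0.0419 0.0445] y [0.096 0.101]
```

The pattern hangs still on the peg. It leans about 24° because its hole edge rests on the shoulder, and it hasn't moved between two looks. Next is the wedge.

>>> servo_tool(
  increments="-0.003 -0.003 0 -0.1 0.12 4 8; -0.003 -0.003 0 -0.1 0.12 7 8; -0.003 -0.003 0 -0.1 0.12 7 8; -0.003 -0.003 0 -0.1 0.12 7 8; -0.003 -0.003 0 -0.1 0.12 7 8",
)

```text
time: 8.77
eef_pos: [0.3914, 0.1945, 0.0505]
tcp_rot: [0.51, 0.86, 0.001, 0.002]
contact_force: [0.2, -0.8, -0.1]
opening: 0.938
```

```bash
python3 - <<'E'
from h import *
snap("k")
st();inc([.3895,.1952,.017],Rz(2.072))
ims=[]
for n,r in(("side",(245,325,230,320)),("top",(170,250,200,265))):
    p,d=load("k",n); u0,u1,v0,v1=r
    ims.append(cv2.resize(p[v0:v1,u0:u1,::-1],(390,int(390/(u1-u0)*(v1-v0))),interpolation=cv2.INTER_CUBIC))
h=max(i.shape[0] for i in ims)
cv2.imwrite("pics/kc.png",np.hstack([cv2.copyMakeBorder(i,0,h-i.shape[0],0,0,0) for i in ims]))
E
```

```text
{'time': 8.8667, 'qpos': [0.2297, 0.0255, 2.2732, -0.0023, 0.8368, -0.2705], 'eef_pos': [0.3923, 0.1949, 0.0516], 'tcp_rot': [0.5095, 0.8605, 0.0015, 0.0028], 'contact_force': [-0.6386, -0.3282, 0.3348], 'wrist_torque': [-0.0051, -0.0217, -0.0073], 'opening': 0.9399}
INC [0.005 0.003 0.   ] [ 0.17 -0.25  3.46] t= 8.87
```

View pics/kc.png

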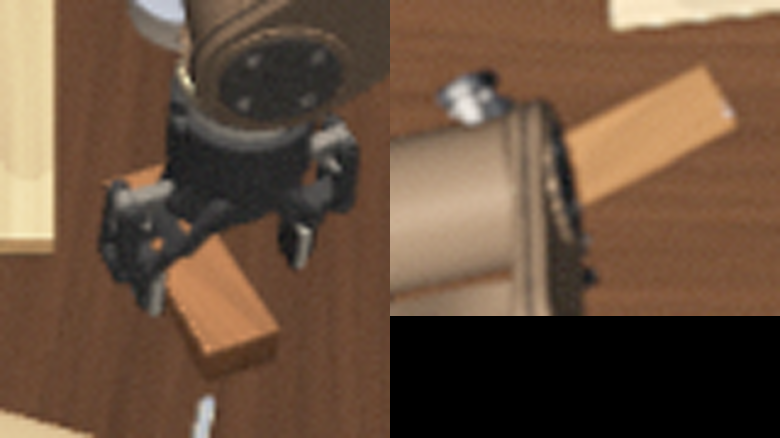

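>>> servo_tool(
  increments="0.002 0.002 0 0.1 -0.15 2 7; 0.002 0.002 0 0.1 -0.15 3.4 6; 0.002 0.002 0 0.1 -0.15 3.4 5; 0.002 0.002 0 0.1 -0.15 3.4 5; 0.002 0.002 0 0.1 -0.15 3.4 5",
)

```text
time: 9.28
eef_pos: [0.3902, 0.1952, 0.0171]
tcp_rot: [0.509, 0.861, 0.001, 0.001]
contact_force: [0.9, -1.2, 1.2]
opening: 0.582
```

```bash
python3 - <<'E'
from h import *
st();inc([.3895,.1952,.017],Rz(2.072))
E
```

```text
{'time': 9.2833, 'qpos': [0.2308, 0.0993, 2.2811, -0.0008, 0.7586, -0.2711], 'eef_pos': [0.3902, 0.1952, 0.0171], 'tcp_rot': [0.5091, 0.8607, 0.0007, 0.0011], 'contact_force': [0.9179, -1.1794, 1.1554], 'wrist_torque': [-0.004, -0.0259, -0.0073], 'opening': 0.5819}
INC [0.002 0.001 0.001] [ 0.03 -0.06  0.01] t= 9.28
```

>>> servo_tool(
  increments="0 0 0 0 -0.06 0 3.5; 0 0 0 0 -0.06 0 3.5; 0 0 0 0 -0.06 0 3.5; 0 0 0 0 -0.06 0 3.5; 0 0 0 0 -0.06 0 3.5",
  grip_force=80,
)

```text
time: 9.7
eef_pos: [0.3902, 0.1951, 0.0176]
tcp_rot: [0.509, 0.861, 0.001, 0.001]
contact_force: [-0.7, -1.7, 6.3]
opening: 0.499
```

```bash
python3 - <<'E'
from h import *
st()
E
```

```text
{'time': 9.7, 'qpos': [0.2305, 0.0977, 2.2816, -0.0008, 0.7589, -0.2714], 'eef_pos': [0.3902, 0.1951, 0.0176], 'tcp_rot': [0.5091, 0.8607, 0.0009, 0.0014], 'contact_force': [-0.6501, -1.7353, 6.2859], 'wrist_torque': [-0.0681, 0.1968, -0.0079], 'opening': 0.4989}
```

>>> servo_tool(
  increments="0 0 0 0 0 -2 3.5; 0 0 0 0 0 -5 3.5; 0 0 0 0 0 -8 3.5; 0 0 0 0 0 -10 3.5; 0 0 0 0 0 -10 3.5; 0 0 0 0 0 -10 3.5",
)

```text
time: 10.2
eef_pos: [0.3893, 0.1949, 0.1171]
tcp_rot: [0.509, 0.861, 0.001, 0.001]
contact_force: [-1.1, 0.2, -1.6]
opening: 0.498
```

```bash
python3 - <<'E'
from h import *
snap("l"); s=st(); M=R.from_quat(s['tcp_rot']).as_matrix()
bx=np.array([.1255,-.9921]);by=np.array([.9921,.1255]);c=np.array([.6027,-.0576])
for n,c in(("top",[.6018,-.0591]),("side",[.6036,-.0562])):
    p,d=load("l",n);W=world(n,d); a=(W[...,:2]-c)@bx;b=(W[...,:2]-c)@by;z=W[...,2]
    for lo in np.arange(-.06,.16,.02):
        for zl,zh in((.03,.06),(.06,.09),(.09,.12)):
            k=(a>lo)&(a<lo+.02)&(z>zl)&(z<zh)&(abs(b)<.05)
            if k.sum()>15 and (n=="side" or zl>.08): print(n,round(lo,2),zl,k.sum(),np.round(np.percentile(b[k],[2,98]),4),np.round(np.percentile(b[k],[2,98]).mean(),4))
ims=[]
for n,r in(("side",(190,330,200,320)),("top",(170,290,120,260))):
    p,d=load("l",n); u0,u1,v0,v1=r
    ims.append(cv2.resize(p[v0:v1,u0:u1,::-1],(390,int(390/(u1-u0)*(v1-v0))),interpolation=cv2.INTER_CUBIC))
h=max(i.shape[0] for i in ims)
cv2.imwrite("pics/lc.png",np.hstack([cv2.copyMakeBorder(i,0,h-i.shape[0],0,0,0) for i in ims]))
E
```

```text
{'time': 10.3, 'qpos': [0.2306, -0.1024, 2.2536, -0.0007, 0.9927, -0.2716], 'eef_pos': [0.3874, 0.1944, 0.1145], 'tcp_rot': [0.5091, 0.8607, -0.0011, -0.0007], 'contact_force': [0.3912, -0.9455, -1.2009], 'wrist_torque': [0.0218, 0.0307, -0.0039], 'opening': 0.4955}
top -0.04 0.09 91 [-0.0201  0.0173] -0.0014
top -0.02 0.09 112 [-0.0229  0.0196] -0.0016
top 0.0 0.09 107 [-0.023  0.021] -0.001
top 0.02 0.09 101 [-0.0216  0.0178] -0.0019
top 0.04 0.09 87 [-0.02    0.0163] -0.0019
top 0.06 0.09 66 [-0.0156  0.0147] -0.0004
side -0.06 0.03 42 [-0.015   0.0193] 0.0021
side -0.06 0.06 40 [-0.0134  0.0161] 0.0013
side -0.04 0.03 69 [-0.0274  0.027 ] -0.0002
side -0.04 0.06 92 [-0.0253  0.0261] 0.0004
side -0.04 0.09 107 [-0.0189  0.0214] 0.0013
side -0.02 0.06 16 [-0.0292  0.0271] -0.0011
side -0.02 0.09 74 [-0.0217  0.0222] 0.0003
side 0.0 0.09 55 [-0.0236  0.0207] -0.0014
side 0.02 0.09 50 [-0.0229  0.0187] -0.0021
side 0.04 0.06 16 [-0.0286  0.028 ] -0.0003
side 0.04 0.09 35 [-0.0193  0.0196] 0.0002
side 0.06 0.06 27 [-0.0312  0.0293] -0.0009
side 0.06 0.09 22 [-0.0185  0.0164] -0.001
side 0.08 0.03 25 [-0.0402  0.0387] -0.0008
side 0.08 0.06 30 [-0.0304  0.027 ] -0.0017
side 0.1 0.03 24 [-0.0401  0.0396] -0.0002
side 0.1 0.06 34 [-0.0277  0.0259] -0.0009
side 0.12 0.03 27 [-0.0394  0.0404] 0.0005
side 0.12 0.06 26 [-0.0242  0.0204] -0.0019
side 0.14 0.03 46 [-0.0401  0.0383] -0.0009
```

View pics/lc.png

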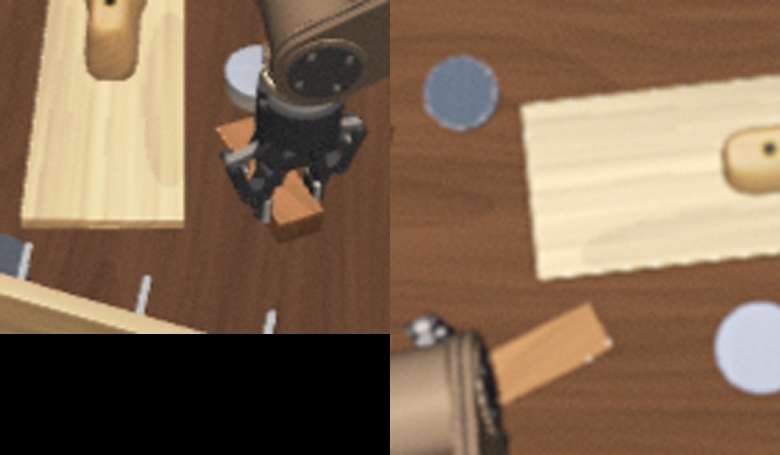

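```bash
cat >> h.py <<'E'
BX=np.array([.1255,-.9921]);BY=np.array([.9921,.1255]);BC=np.array([.602,-.0585])
def wp(a,z,b=-.0005):
    q=BC+BX*a+BY*b; return [q[0],q[1],z],Rz(1.697)
E
python3 - <<'E'
from h import *
print(wp(-.181,.07)[0]);inc(*wp(-.181,.08))
E
```

```text
[np.float64(0.57878845), np.float64(0.12100734999999999), 0.07]
INC [-0.002  0.     0.376] [-15.65  13.24   3.41] t= 10.3
```

>>> servo_tool(
  increments="0 0 0.376 -15.65 13.24 1 3.5; 0 0 0.376 -15.65 13.24 1 3.5; 0 0 0.376 -15.65 13.24 1 3.5; 0 0 0.376 -15.65 13.24 1 3.5; 0 0 0.376 -15.65 13.24 1 3.5; 0 0 0.376 -15.65 13.24 3.4 3.5; 0 0 0.376 -15.65 13.24 3.4 3.5; 0 0 0.376 -15.65 13.24 3.4 3.5; 0 0 0.376 -15.65 13.24 3.4 3.5",
)

```text
time: 11.05
eef_pos: [0.578, 0.1215, 0.0799]
tcp_rot: [0.661, 0.751, -0.002, -0.001]
contact_force: [-0.1, 0.2, -0.1]
opening: 0.497
```

```bash
cat > wc.py <<'E'
from h import *
import sys
tag=sys.argv[1]; snap(tag); s=st()
q=s['eef_pos'][:2]-BC; print("TCP a,b mm",np.round([q@BX*1000,q@BY*1000],2))
ims=[]
for n,r in(("side",(185,285,180,300)),("top",(190,310,130,230))):
    p,d=load(tag,n); u0,u1,v0,v1=r
    ims.append(cv2.resize(p[v0:v1,u0:u1,::-1],(390,int(390/(u1-u0)*(v1-v0))),interpolation=cv2.INTER_CUBIC))
h=max(i.shape[0] for i in ims)
cv2.imwrite(f"pics/{tag}_2.png",np.hstack([cv2.copyMakeBorder(i,0,h-i.shape[0],0,0,0) for i in ims]))
E
python3 wc.py m
python3 - <<'E'
from h import *
inc(*wp(-.181,.04))
E
```

```text
{'time': 11.15, 'qpos': [0.0363, 0.2925, 1.8939, -0.0008, 0.9556, -0.0907], 'eef_pos': [0.5791, 0.1218, 0.0817], 'tcp_rot': [0.6606, 0.7507, -0.0004, 0.0], 'contact_force': [0.2998, 0.5864, -0.1684], 'wrist_torque': [0.0085, -0.017, -0.02], 'opening': 0.4948}
TCP a,b mm [-1.8176e+02 -1.0000e-01]
INC [-0.001  0.001  0.001] [-0.07 -0.04  4.17] t= 11.15
```

View pics/m_2.png

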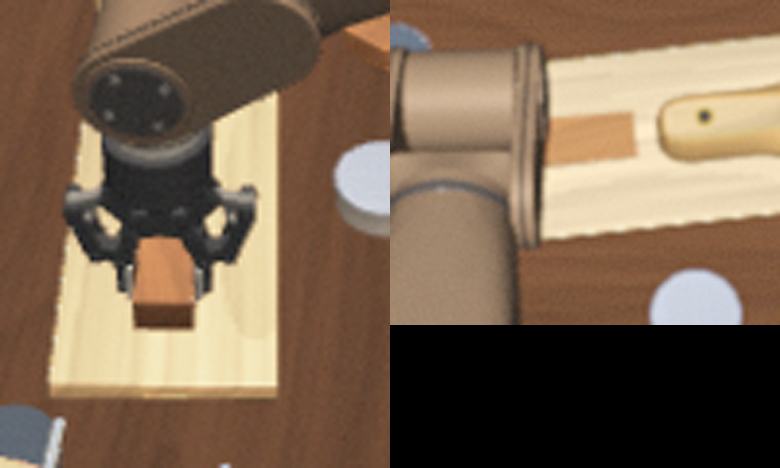

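>>> servo_tool(
  increments="-0.001 0.001 0 -0.07 -0.04 2.5 3.5; -0.001 0.001 0 -0.07 -0.04 4.2 3.5; -0.001 0.001 0 -0.07 -0.04 4.4 3.5; -0.001 0.001 0 -0.07 -0.04 4.5 3.5; -0.001 0.001 0 -0.07 -0.04 4.6 3.5; -0.001 0.001 0 -0.07 -0.04 4.65 3.5; -0.001 0.001 0 -0.07 -0.04 4.65 3.5",
)

```text
time: 11.73
eef_pos: [0.5801, 0.1206, 0.0362]
tcp_rot: [0.661, 0.75, 0.001, 0.001]
contact_force: [1.0, 0.2, -1.4]
opening: 0.494
```

```bash
python3 wc.py n
python3 - <<'E'
from h import *
inc(*wp(-.181,.035))
E
```

```text
{'time': 11.8333, 'qpos': [0.0336, 0.3632, 1.9044, 0.0005, 0.8721, -0.0934], 'eef_pos': [0.5799, 0.1206, 0.0359], 'tcp_rot': [0.6609, 0.7505, 0.0008, 0.0006], 'contact_force': [0.1081, 0.2588, -0.737], 'wrist_torque': [0.029, -0.0001, 0.0106], 'opening': 0.4964}
TCP a,b mm [-180.43    0.59]
INC [ 0.002 -0.     0.001] [ 0.06 -0.11  0.09] t= 11.83
```

View pics/n_2.png

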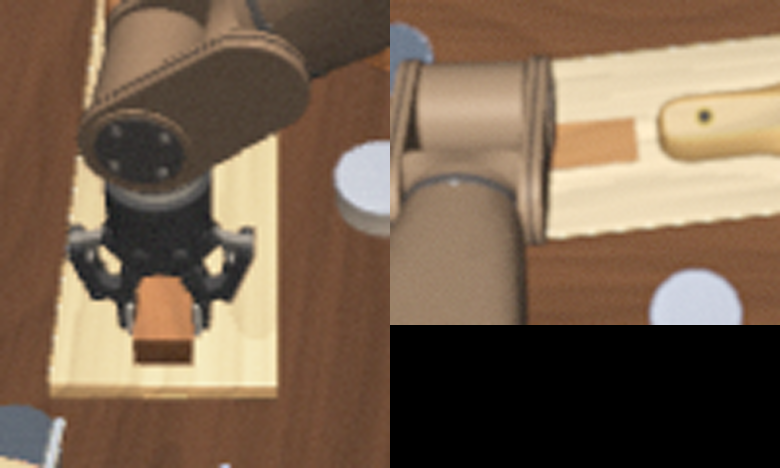

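```bash
python3 - <<'E'
from h import *
for uv in([190+247/3.25-.5,130+117/3.25-.5],[190+247/3.25-.5,130+161/3.25-.5]):
    P=onplane("top",uv,.0205)[0][:2]-BC; print(np.round([P@BX*1000,P@BY*1000],1))
E
```

```text
[-59.7  21.4]
[-64.4 -21.1]
```

>>> servo_tool(
  increments="0.002 0 0 0.06 -0.11 0.1 3.5; 0.002 0 0 0.06 -0.11 0.2 3.5; 0.002 0 0 0.06 -0.11 0.2 3.5",
)

```text
time: 12.08
eef_pos: [0.5798, 0.1207, 0.0356]
tcp_rot: [0.661, 0.751, 0.0, 0.001]
contact_force: [-2.8, -1.4, 9.6]
opening: 0.499
```

```bash
cat > hl.py <<'E'
from h import *
import sys
def heights(tag):
    out={}
    for n in("top","side"):
        p,d=load(tag,n);W=world(n,d); a=(W[...,:2]-BC)@BX;b=(W[...,:2]-BC)@BY;z=W[...,2]
        h=(abs(b)<.012)&(z>.085)&(z<.14)&(a>-.03)&(a<.0)
        t=(abs(b)<.012)&(z>.03)&(z<.09)&(a>.13)&(a<.16)
        bb=(abs(b)<.08)&(abs(b)>.05)&(a>.0)&(a<.12)&(z<.04)
        rear=(abs(b)<.01)&(z>.06)&(z<.08)&(a<.0)&(a>-.07)
        out[n]=[round(float(np.median(z[h]))*1000,2),int(h.sum()),round(float(np.median(z[t]))*1000,2),round(float(np.median(z[bb]))*1000,2),round(float(np.median(a[rear]))*1000,2) if rear.sum()>5 else None,int(rear.sum())]
    print(tag,out)
for t in sys.argv[1:]: heights(t)
E
python3 hl.py a l m n
```

```text
a {'top': [110.61, 86, 60.71, 16.38, None, 4], 'side': [111.53, 64, 61.84, 18.04, -42.49, 25]}
l {'top': [110.24, 86, 60.07, 16.51, None, 4], 'side': [112.12, 57, 60.93, 18.09, -43.83, 30]}
m {'top': [110.32, 85, 60.71, 16.51, -64.7, 22], 'side': [nan, 0, nan, 18.06, None, 0]}
n {'top': [109.92, 85, 60.93, 16.58, None, 5], 'side': [nan, 0, nan, 17.64, None, 0]}
  return _methods._mean(a, axis=axis, dtype=dtype,
  ret = ret.dtype.type(ret / rcount)
```

>>> servo_tool(
  increments="0 0 0 -0.6 0 -0.03 3.5; 0 0 0 -1.2 0 -0.03 3.5; 0 0 0 -1.8 0 -0.03 3.5; 0 0 0 -2.2 0 -0.03 3.5; 0 0 0 -2.2 0 -0.03 3.5",
)

```text
time: 12.5
eef_pos: [0.5829, 0.0992, 0.0356]
tcp_rot: [0.661, 0.75, 0.001, 0.001]
contact_force: [0.1, 1.5, 6.3]
opening: 0.496
```

```bash
python3 wc.py o; python3 hl.py o
```

```text
{'time': 12.6, 'qpos': [-0.0031, 0.3615, 1.9074, 0.0007, 0.8701, -0.1295], 'eef_pos': [0.5829, 0.0992, 0.0356], 'tcp_rot': [0.6612, 0.7502, 0.001, 0.0008], 'contact_force': [-0.4319, 0.2628, 7.6351], 'wrist_torque': [-0.0259, 0.0732, -0.0918], 'opening': 0.4947}
TCP a,b mm [-158.89    0.87]
o {'top': [110.09, 87, 61.24, 16.54, None, 4], 'side': [nan, 0, nan, 17.69, None, 0]}
  return _methods._mean(a, axis=axis, dtype=dtype,
  ret = ret.dtype.type(ret / rcount)
```

View pics/o_2.png

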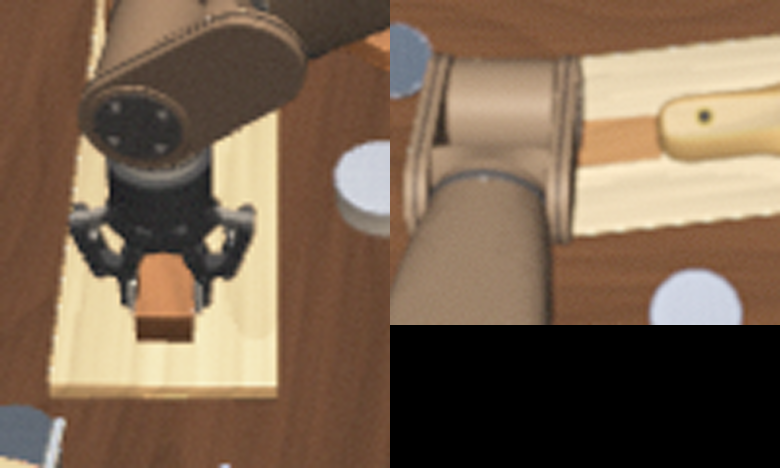

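>>> servo_tool(
  increments="0 0 0 -0.2 -0.06 0 3.5; 0 0 0 -0.4 -0.12 0 3.5; 0 0 0 -0.6 -0.12 0 3.5; 0 0 0 -0.8 -0.12 0 3.5; 0 0 0 -1 -0.12 0 3.5; 0 0 0 -1.2 -0.12 0 3.5; 0 0 0 -1.2 -0.12 0 3.5",
)

```text
time: 13.18
eef_pos: [0.5831, 0.0886, 0.0356]
tcp_rot: [0.661, 0.75, 0.002, -0.0]
contact_force: [-0.6, 5.8, 6.7]
opening: 0.496
```

```bash
python3 wc.py p; python3 hl.py p 2>/dev/null
```

```text
{'time': 13.2833, 'qpos': [-0.0223, 0.3585, 1.9114, 0.0038, 0.8693, -0.1502], 'eef_pos': [0.5831, 0.0886, 0.0356], 'tcp_rot': [0.6614, 0.75, 0.0019, -0.0], 'contact_force': [-0.2978, 5.4482, 6.3443], 'wrist_torque': [0.6004, 0.0904, -0.0897], 'opening': 0.498}
TCP a,b mm [-148.3   -0.3]
p {'top': [110.24, 86, 60.86, 16.43, None, 1], 'side': [nan, 0, nan, 17.93, None, 0]}
```

>>> servo_tool(
  increments="0 0 0 -0.15 0 0 3.5; 0 0 0 -0.3 0 0 3.5; 0 0 0 -0.45 0 0 3.5; 0 0 0 -0.6 0 0 3.5; 0 0 0 -0.8 0 0 3.5; 0 0 0 -0.8 0 0 3.5",
)

```text
time: 13.78
eef_pos: [0.5838, 0.0818, 0.0356]
tcp_rot: [0.661, 0.75, 0.002, -0.001]
contact_force: [-1.2, 8.9, 7.5]
opening: 0.499
```

```bash
python3 wc.py q; python3 hl.py q 2>/dev/null
```

```text
{'time': 13.8833, 'qpos': [-0.0348, 0.3582, 1.9119, 0.0062, 0.8698, -0.164], 'eef_pos': [0.5838, 0.0818, 0.0356], 'tcp_rot': [0.6615, 0.75, 0.0024, -0.0009], 'contact_force': [-0.7726, 9.9473, 7.2911], 'wrist_torque': [1.163, 0.1314, -0.0544], 'opening': 0.4948}
TCP a,b mm [-141.45   -0.48]
q {'top': [110.19, 87, 62.07, 16.58, None, 2], 'side': [nan, 0, nan, 18.17, None, 0]}
```

View pics/q_2.png

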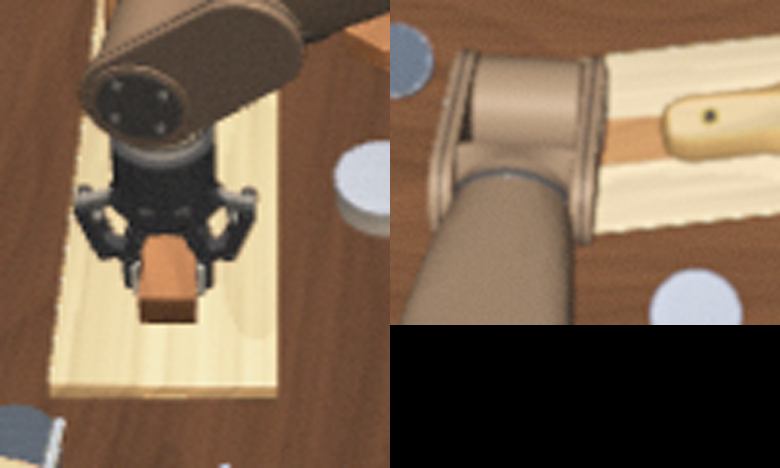

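>>> servo_tool(
  increments="0 0 0 -0.15 0 0 3.5; 0 0 0 -0.3 0 0 3.5; 0 0 0 -0.45 0 0 3.5; 0 0 0 -0.6 0 0 3.5; 0 0 0 -0.8 0 0 3.5; 0 0 0 -0.8 0 0 3.5",
)

```text
time: 14.38
eef_pos: [0.5847, 0.074, 0.0356]
tcp_rot: [0.661, 0.75, 0.003, -0.001]
contact_force: [-1.5, 9.8, 7.2]
opening: 0.495
```

```bash
python3 wc.py r; python3 hl.py r 2>/dev/null
```

```text
{'time': 14.4833, 'qpos': [-0.0481, 0.3582, 1.912, 0.0067, 0.87, -0.1777], 'eef_pos': [0.5847, 0.0741, 0.0356], 'tcp_rot': [0.6615, 0.75, 0.0024, -0.001], 'contact_force': [-1.0427, 10.596, 8.0067], 'wrist_torque': [1.2891, 0.1238, -0.0158], 'opening': 0.4935}
TCP a,b mm [-133.69   -0.49]
r {'top': [112.58, 86, 62.92, 16.43, None, 4], 'side': [nan, 0, nan, 18.19, None, 0]}
```

View pics/r_2.png

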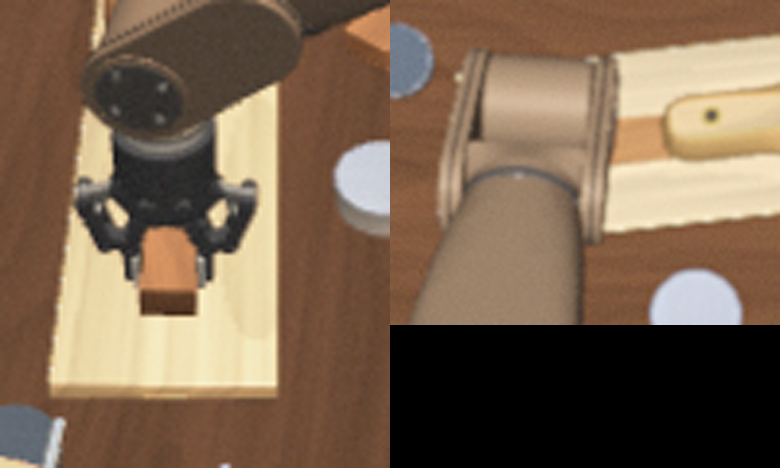

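>>> servo_tool(
  increments="0 0 0 -0.15 0 0 3.5; 0 0 0 -0.3 0 0 3.5; 0 0 0 -0.45 0 0 3.5; 0 0 0 -0.6 0 0 3.5; 0 0 0 -0.8 0 0 3.5; 0 0 0 -0.8 0 0 3.5; 0 0 0 -0.8 0 0 3.5",
)

```text
time: 15.07
eef_pos: [0.5857, 0.0661, 0.0356]
tcp_rot: [0.661, 0.75, 0.002, -0.001]
contact_force: [-1.1, 9.8, 7.0]
opening: 0.499
```

```bash
python3 wc.py s; python3 hl.py s 2>/dev/null; python3 - <<'E'
from h import *
# tilt estimate from top cam: height profile change along last vs image l, shift-compensated
def prof(tag):
    p,d=load(tag,"top");W=world("top",d);a=(W[...,:2]-BC)@BX;b=(W[...,:2]-BC)@BY;z=W[...,2]
    A=np.arange(-.03,.15,.015)
    return A,np.array([np.median(z[(abs(a-x)<.008)&(abs(b)<.010)&(z>.03)])for x in A])*1000
A,z0=prof("a"); z1=[prof(t)[1] for t in("l","m","n")]; z0=np.mean([z0]+z1,0)
for t in "qrs":
    z=prof(t)[1]
    for sh in(.004,.005,.006):
        zi=np.interp(A-sh,A,z0); print(t,sh,np.round(z-zi,1))
# dot position
for t in"anqrs":
    p,_=load(t,"top"); g=p.astype(float).sum(2)[150:180,275:325]; 
    k=g<300; v,u=np.nonzero(k); print(t,k.sum(), u.mean()+275 if k.any() else None, v.mean()+150)
E
```

```text
{'time': 15.1667, 'qpos': [-0.0616, 0.3583, 1.9118, 0.0066, 0.8701, -0.1912], 'eef_pos': [0.5858, 0.0661, 0.0356], 'tcp_rot': [0.6614, 0.75, 0.0024, -0.001], 'contact_force': [-1.9597, 9.9549, 7.2354], 'wrist_torque': [1.3161, 0.1077, -0.0455], 'opening': 0.4953}
TCP a,b mm [-125.69   -0.47]
s {'top': [113.66, 87, 63.26, 16.7, None, 4], 'side': [nan, 0, nan, 17.79, None, 0]}
q 0.004 [-1.8  1.8  1.6  1.1  1.1  0.9  1.1  0.7  0.2 -0.1  0.1 -0.3]
q 0.005 [-1.8  2.   1.7  1.   1.   0.7  0.8  0.2 -0.3 -0.6 -0.4 -0.7]
q 0.006 [-1.8  2.2  1.7  0.9  0.9  0.5  0.5 -0.2 -0.8 -1.2 -0.8 -1.1]
r 0.004 [-0.7  3.6  3.4  3.2  2.5  1.7  2.9  2.4  1.7  1.5  1.   0. ]
r 0.005 [-0.7  3.9  3.4  3.1  2.4  1.5  2.5  2.   1.1  1.   0.5 -0.4]
r 0.006 [-0.7  4.1  3.5  3.   2.3  1.3  2.2  1.5  0.6  0.4  0.1 -0.8]
s 0.004 [1.  4.9 4.4 4.3 3.6 2.9 4.1 2.8 2.7 1.8 1.  0.7]
s 0.005 [1.  5.1 4.4 4.2 3.5 2.7 3.7 2.3 2.2 1.2 0.6 0.3]
s 0.006 [ 1.   5.3  4.5  4.1  3.4  2.5  3.4  1.9  1.6  0.7  0.1 -0.1]
a 3 286.3333333333333 165.33333333333334
n 3 286.3333333333333 165.33333333333334
q 2 288.0 165.5
r 2 288.5 165.0
s 2 288.5 165.0
```

View pics/s_side.png

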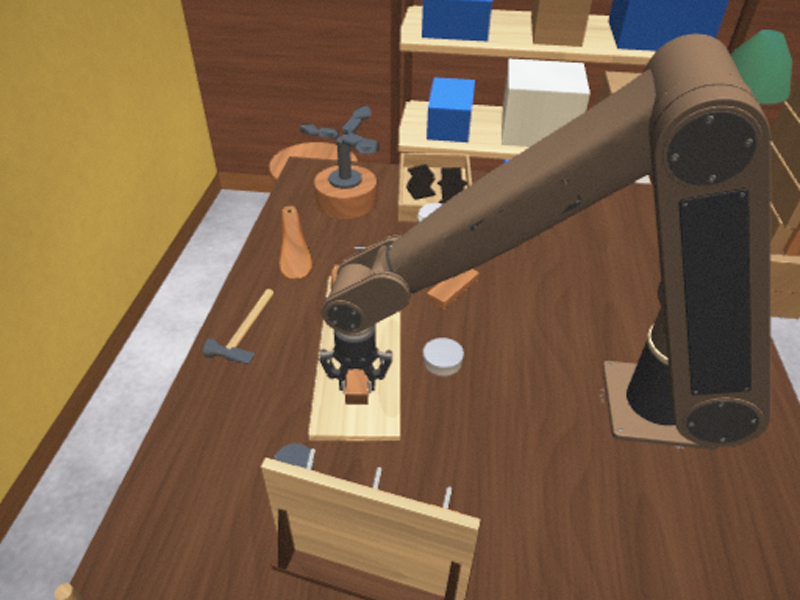

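View pics/s_top.png

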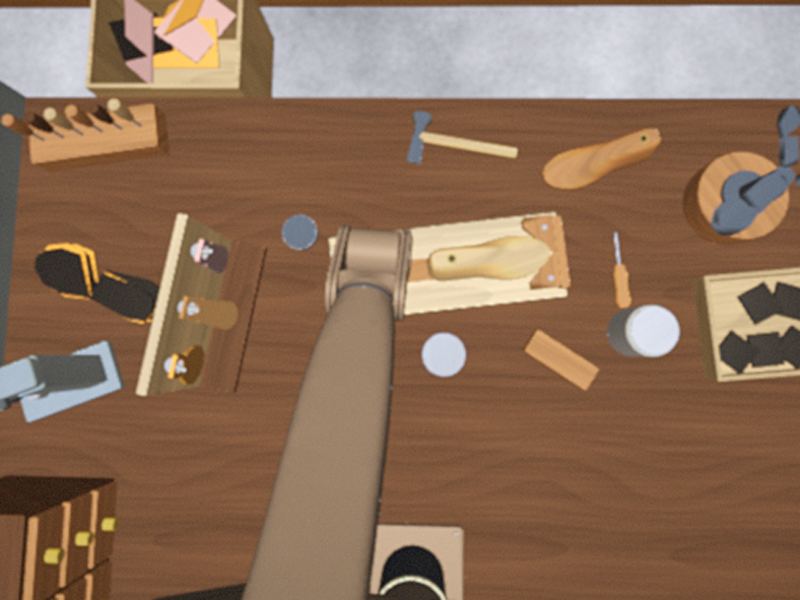

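>>> servo_tool(
  increments="0 0 0 0 0 0 3.5; 0 0 0 0 0 0 3.5; 0 0 0 0 0 0 3.5; 0 0 0 0 0 0 3.5; 0 0 0 0 0 0 3.5; 0 0 0 0 0 0 3.5",
)

```text
time: 15.67
eef_pos: [0.5857, 0.0661, 0.0356]
tcp_rot: [0.661, 0.75, 0.002, -0.001]
contact_force: [-1.9, 9.5, 7.8]
opening: 0.494
```

```bash
python3 wc.py t; python3 hl.py t 2>/dev/null; python3 - <<'E'
from h import *
ims=[]
p,d=load("t","top")
cv2.imwrite("pics/t_z.png",cv2.resize(p[130:215,240:380,::-1],None,fx=5.5,fy=5.5,interpolation=cv2.INTER_CUBIC))
cv2.imwrite("pics/t_r.png",cv2.resize(p[130:260,80:200,::-1],None,fx=4.5,fy=4.5,interpolation=cv2.INTER_CUBIC))
E
```

```text
{'time': 15.7667, 'qpos': [-0.0617, 0.3583, 1.9118, 0.0066, 0.8701, -0.1912], 'eef_pos': [0.5857, 0.0661, 0.0356], 'tcp_rot': [0.6615, 0.75, 0.0024, -0.001], 'contact_force': [-1.259, 9.8223, 6.9178], 'wrist_torque': [1.3011, 0.1681, -0.0708], 'opening': 0.4928}
TCP a,b mm [-125.67   -0.49]
t {'top': [113.94, 87, 62.8, 16.35, None, 3], 'side': [nan, 0, nan, 17.82, None, 0]}
```

View pics/t_z.png

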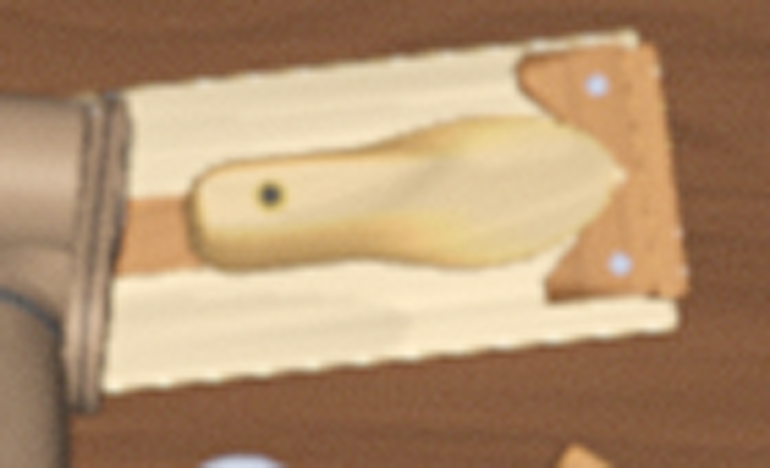

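View pics/t_r.png

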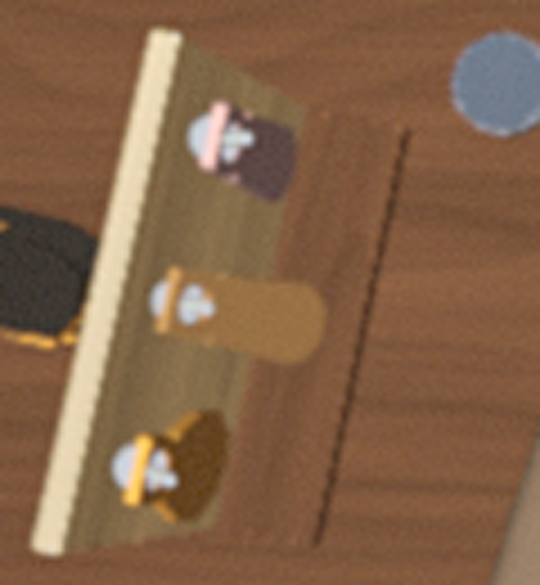

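The toe sits in the notch at (620,178), and the wedge runs straight in under the heel at (190,235). The pattern hangs still on the middle peg at (250,310). I'm handing the job in.

```bash
python3 -c "
from plant import ctrl
print(ctrl.sign_off())"
```

```text
the job is handed in; nothing more can be done
None
```

The heel pattern hangs by its hole on the middle peg, and the wedge is holding the heel up about 4–5 mm. I handed the job in at about 15.8 s with the wedge still in the gripper.

**Pattern:** I picked it off the board by its edges, slid its hole over the peg at 45° and let go. The last look showed it on the peg and untouched, in the same place as in the earlier looks. It leans about 24° from vertical because its hole edge rests on the peg's shoulder, whereas the two outer patterns hang straight. I took this as its natural rest and did not nudge it.

**Wedge:** I gripped it across its width, set it on the board behind the last and pushed it in along the board's centre line. The last slid about 5 mm until its toe met the stop, and then the heel rose.

**Last checks:**
- **Lift:** the top camera's depth gave 3.5–3.7 mm over the top of the heel. Comparing the height along the whole last, allowing for its slide forward, gave about 4.5–5 mm at the heel, falling to about zero at the ball.
- **Lift not cross-checked:** the arm blocked the side camera's view of the heel, so the lift rests on the top camera alone.
- **Toe:** it is seated in the notch. The last did not visibly move forward over the final 8 mm of push; only the heel rose.
- **Hold:** the pose did not change over the final half second. The measured force was about 10 N of push and 7 N down.
- **Camera disagreement:** the two cameras differed by 2–4 mm in places. I worked from the top camera, which matched the robot better.

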